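# Release the sample cassette from the grain reader and weigh it

### The arm

A 6-joint arm with a two-finger parallel gripper is mounted at the origin on the work surface. World frame = base frame: x ahead of the robot, y to its left, z up, the work surface at z = 0. Lengths are in m, angles in degrees, forces in N, time in s.
With the tool pointing down it reaches from about 0.3 to 0.75 m from the base axis. Payload 8.5 kg.
Tool frame: the origin (TCP) lies at the very end of the fingers, on their centre line; the grasp point (between the pads) lies 19 mm behind it; z points along the fingers, y is the line along which they close (so a half turn about z gives the same grasp; the last joint's range is limited). The gripper opens to 85 mm and grips with 20 to 120 N. Pads are 22 mm wide; open, the fingers measure 114 mm over their backs; the gripper's body (76 mm by 85 mm) begins 54 mm behind the grasp point. The pads swing forward as they close: fully open they stand 13 mm farther back than shut.
Start: joints at [61.805, 21.807, 74.336, -0, 83.858, -12.336], TCP at [0.15, 0.529, 0.195] pointing down, gripper open.
Joint ranges: [-178.18, 178.18], [-50.72, 133.34], [12.68, 142.11], [-81.47, 261.47], [9.98, 163.14], [-165.26, 165.26]. Speed limits (degrees/s): [136.94, 136.94, 180, 180, 180, 180].

### API

Orientations are given as a 3x3 rotation matrix whose columns are the frame's x, y, z axes.
In Python, from rig import observe, cams, ticket gives the robot as it stands.
- The arm moves only by the tool move_arm, never from a script. Its arguments are lists of equal length, an entry for each row: "jaw": the finger opening in cm, from 0 to 8.54; "dp": the shift along the tool's x, y, z in cm, a list of three; "turn": the turn, a rotation vector about the tool's x, y, z in rad, a list of three. In form: {"jaw": [jaw, ...], "dp": [[tx, ty, tz], ...], "turn": [[wx, wy, wz], ...]}. A call has 1 to 12 rows; each row shifts and turns the commanded pose from where the row before left it, along the tool's axes as they then stand; what a row does not reach is not made up. A row lasts 1/12 s, in which the tool goes at most 41.7 mm and 7.16 degrees, less where a joint would pass 70% of its speed; a pose out of reach is approached as far as the arm can. A call is refused whole if a number of a shift passes 4.17 or a number of a turn 0.125, either way. A call with a gripper value outside its range is refused whole. The fingers move at their own pace and stop on an object; "force" is the grip in N (left out, the last holds). Time passes only in rows, so rows that do not move let the fingers close. It gives the time, the measured TCP pose, the force, the opening and the grip force at its end, in the units of the state.
- observe(): the state, without advancing time (a new reading comes with each control period).
- cams.get_image(name): name is "side" or "top" or "wrist"; returns (picture, depth): 384x512x3 uint8, red, green, blue; 384x512 float32, m along the optical axis (not along the pixel's ray), 0 where there is no reading.
- cams.calibration(name): a dict with "vertical_fov" (degrees; the focal length in pixels is half the picture's height over the tangent of half this angle, whatever the lens; pixels are square), "cx", "cy" (the principal point, pixels), "k1" (the pictures are not rectified: a ray, as slopes to the right and down, at radius r is drawn at 1 + k1 r^2 times it, then the intrinsics apply), "view" (4x4, takes a point from world to camera coordinates); the wrist camera has in their place "tool_from_camera" (4x4, takes a point from camera to tool coordinates, whose origin is the TCP and whose axes are the flange's). Camera axes: x right, y up, looking along -z (the intrinsics and any distortion apply to the point x, -y, -z); pixel columns grow to the right and rows downward; lengths in m; the calibration is good to about 2 mm. A picture is of the moment at which its call begins: read the wrist's pose just before it. calibration takes no time and is no camera call.
- ticket.close_job(): hands the job in; it is judged then, once.
Trained networks look in the newest picture that a camera, given by its name, has taken for a name from the list of things; names that differ only in an ending like _2 or _b are one class to them, and where a whole thing is asked for, a point or a joint stands for the part that bears it (a point fixed in the world has none). Each returns a list of dicts, best first, with "p" (0 to 1); they miss things now and then, are a little off and sometimes report something else, mostly with a low value. They report only what shows in the picture. A call takes as long as a camera call.
- cams.spot_in(camera, query): "box" ([centre column, centre row, width, height] as shares, 0 to 1, of the picture: columns of its width, rows of its height, round what is visible of it).
- cams.outline_of(camera, query): "mask" (384x512 bool, what is visible of it) and "box" ([centre column, centre row, width, height] as shares, 0 to 1, of the picture: columns of its width, rows of its height, round what is visible of it).
- cams.mark_of(camera, query): "location" ([column, row] as shares, 0 to 1, of the picture: columns of its width, rows of its height: a listed point, or the origin of a listed thing).
The state is a dict: "time_s": time; "q": joint angles; "qvel": joint speeds; "joint_efforts": joint torques, N m; "position": TCP position; "tool_rot": TCP orientation; "ft_force": force on the tool from outside, world axes, zero at the start; "wrist_torque": the same for the moment, N m; "grip_width": finger opening in m; "gripper_force": force on a finger pad.
Only numpy, scipy, OpenCV 4.12 (cv2) and the standard library are available. Lean on these libraries where they do the work, as an engineer would, in place of code of your own. Each camera call takes 0.05 s, during which the arm holds its last target. There are 200 camera calls.

### The job

Slide the grain reader's dust cover fully open, press the sample cassette in as far as it goes so that its push-push catch lets go and it springs up, and draw it out. Stand the cassette upright on the middle of the balance pan, on its own foot, setting it down without dropping it, then slide the reader's dust cover fully shut. Leave the brush, the dish and the jar standing between the reader and the balance where they are.

Things in the scene. Friction and masses are not known exactly. Their poses are not given: they have to be found in the camera images.
- bay_mouth (a point): Centre of the bay mouth, 59 mm (x) by 33 mm (y), in the grain reader's face, 100 mm above the table, which slopes down to the reader's front. z points straight out of the face (30 degrees from vertical), x up the slope, y across. The face reaches 55 mm to -y, 135 mm to +y, 59 mm up and down the slope. Two rails, 12 mm high, run along y at x = -42 and +42 mm.
- reader: Grain reader: white bench instrument with a sloping face, fixed to the table, 152 mm deep (55 mm to -x, 100 mm to +x of the origin), 190 mm wide, 130 mm high at the back, 70 mm at the front. Origin on the table below the face's middle; the bay mouth is at (0, -40, 100) mm.
- cassette_center (a point): Centre (half-way up) of the loose sample cassette: grey plastic block 56 mm (x) by 30 mm (y) by 64 mm (z, foot to top), 0.1 to 0.2 kg, flat sides and top, an 8 mm deep notch across its +x side 18 to 30 mm above the foot. It starts in the bay, axes parallel to the bay mouth's, latched, top 10 mm out of the face, under the cover. While latched it cannot be pulled out.
- carrier (a joint): Sprung sled under the cassette, moves along the bay's z (m). 0 = latched; -0.0085 = pressed to the hard stop (cassette top 1.5 mm out of the face); +0.020 = sprung up (top 30 mm out). Push-push catch: from latched, press 7 to 8.5 mm (6 N rising to 15 N) and let go: it springs up by itself. Pressed to the stop again it re-latches. Sprung up, the cassette lies free; 34 mm more clears the mouth.
- cover (a joint): Sliding aluminium dust cover over the bay, moves along the bay mouth's y (m). 0 = fully shut, centred over the bay; +0.085 = fully open, to +y. It starts shut or up to 18 mm open and stays where it is left (friction about 1.5 N). The plate is 90 mm (x) by 44 mm (y), from 12 to 15 mm above the face.
- cover_grip (a point): Centre of the black bar grip on the dust cover: 40 mm along x, 12 mm along y, 18 mm high, from 15 to 33 mm above the face (this point is 24 mm above the face). Axes as the bay mouth's. Moves with the cover.
- pan_center (a point): Centre of the top surface of the balance's round steel pan, diameter 110 mm, 72 mm above the table. The balance is a grey box 170 by 190 mm, 48 mm high, fixed to the table; the pan does not move. z is up.
- brush: Loose bystander: brush 130 mm long lying on the table, origin at its middle underneath.
- petri_dish: Loose bystander: clear dish, diameter 90 mm, 18 mm high, origin under its centre.
- jar: Loose bystander: jar, diameter 66 mm, 110 mm high, origin under its centre.

How it is judged:
By the outcome, as a careful person would: the job done as asked, in the order asked, and still so for the second after the job is handed in, with the robot touching nothing.
It also fails if it takes over 64 s, if anything falls off the work surface, if the arm or the gripper's body presses on something with over 40 N, if the wrist force passes 120 N, or if a joint passes its speed limit or range.

## Working session

There is one attempt and no reset: what is moved stays moved. The work goes in short steps, Python scripts to look and compute and a tool call to move; the robot and the scene stay as the last step left them, time stands still between calls to the robot, and variables do not carry over. Pictures are saved under pics/ and viewed, at most 10 in all, crops included, and the job is handed in when it is done.

Besides the shell and the picture viewer there is one more tool, called after "Emit:" by a JSON object that holds its "fn" and its "kwargs". move_arm: Moves the arm, as the interface text tells. Its arguments: {"type":"object","properties":{"jaw":{"type":"array","items":{"type":"number"}},"dp":{"type":"array","items":{"type":"array","items":{"type":"number"}}},"turn":{"type":"array","items":{"type":"array","items":{"type":"number"}}},"force":{"type":"number"}},"required":["jaw","dp","turn"]}

```bash
ls; mkdir -p pics; cat > h.py <<'E'
import numpy as np, cv2
from rig import observe, cams, ticket
def f_of(c): return 192/np.tan(np.radians(c["vertical_fov"])/2)
def cam_T(name):
    c=cams.calibration(name)
    if name=="wrist":
        s=observe(); T=np.eye(4); T[:3,:3]=np.array(s["tool_rot"]).reshape(3,3); T[:3,3]=s["position"]
        return c,T@np.array(c["tool_from_camera"])
    return c,np.linalg.inv(np.array(c["view"]))
def ray(c,u,v):
    f=f_of(c); K=np.array([[f,0,c["cx"]],[0,f,c["cy"]],[0,0,1]])
    a=(u-c["cx"])/f; b=(v-c["cy"])/f; x,y=a,b
    for _ in range(20):
        k=1+c["k1"]*(x*x+y*y); x,y=a/k,b/k
    return x,y
def pts(c,T,u,v,d):
    x,y=ray(c,np.asarray(u,float),np.asarray(v,float)); d=np.asarray(d,float)
    P=np.stack([x*d,-y*d,-d],-1); return P@T[:3,:3].T+T[:3,3]
def plane(c,T,u,v,z):
    x,y=ray(c,u,v); r=T[:3,:3]@np.array([x,-y,-1]); o=T[:3,3]; return o+r*(z-o[2])/r[2]
E
python3 - <<'E'
from h import *
s=observe(); print(s["time_s"],s["position"],s["tool_rot"],s["ft_force"])
for n in ["top","side"]:
    c,T=cam_T(n); im,d=cams.get_image(n); cv2.imwrite(f"pics/{n}0.png",im[:,:,::-1])
    np.savez(f"{n}0.npz",im=im,d=d); print(n,c["vertical_fov"],c["k1"],T.round(3).tolist())
    for q in ["bay_mouth","reader","cover_grip","cassette_center","pan_center","jar","petri_dish","brush"]:
        r=cams.mark_of(n,q)
        for m in r[:1]:
            u,v=m["location"][0]*512,m["location"][1]*384
            dd=d[int(min(v,383)),int(min(u,511))]
            print(q,round(m["p"],2),round(u),round(v),pts(c,T,u,v,dd).round(3), [plane(c,T,u,v,z)[:2].round(3).tolist() for z in (0,.072,.1,.121)])
E
```

```text
pics
0.0 [0.15012433 0.52874908 0.1943339 ] [[-9.61946995e-01  2.73235235e-01 -6.95942381e-04]
 [ 2.73235922e-01  9.61946249e-01 -1.24291937e-03]
 [ 3.29849795e-04 -1.38577902e-03 -9.99998985e-01]] [ 0.52778969  0.01190677 -0.80764012]
top 51.472473190487364 -0.07658213362791745 [[-0.012, 0.996, -0.086, 0.476], [-1.0, -0.014, -0.026, -0.024], [-0.027, 0.086, 0.996, 0.919], [0.0, 0.0, 0.0, 1.0]]
reader 0.75 345 173 [ 0.584 -0.192  0.094] [[0.596, -0.211], [0.587, -0.197], [0.583, -0.191], [0.58, -0.187]]
cover_grip 0.6 377 175 [ 0.574 -0.25   0.126] [[0.589, -0.286], [0.58, -0.265], [0.577, -0.257], [0.574, -0.251]]
pan_center 0.91 155 168 [0.604 0.214 0.073] [[0.615, 0.234], [0.604, 0.214], [0.6, 0.206], [0.597, 0.2]]
jar 0.74 249 142 [0.652 0.009 0.091] [[0.671, 0.012], [0.656, 0.009], [0.65, 0.008], [0.646, 0.007]]
petri_dish 0.83 253 243 [0.437 0.005 0.001] [[0.437, 0.005], [0.44, 0.003], [0.441, 0.002], [0.442, 0.001]]
brush 0.94 254 188 [0.562 0.    0.021] [[0.565, 0.001], [0.558, -0.001], [0.555, -0.002], [0.553, -0.003]]
side 52.26322101271396 -0.13134265268779977 [[-0.925, 0.
[... 174 characters left out ...]
 -0.136], [0.563, -0.103], [0.554, -0.078]]
cover_grip 0.62 286 121 [ 0.581 -0.253  0.133] [[0.65, -0.464], [0.613, -0.35], [0.598, -0.305], [0.587, -0.272]]
cassette_center 0.43 281 135 [ 0.59  -0.243  0.098] [[0.639, -0.385], [0.603, -0.28], [0.589, -0.239], [0.579, -0.209]]
pan_center 0.58 180 292 [0.599 0.212 0.071] [[0.634, 0.174], [0.598, 0.212], [0.584, 0.227], [0.574, 0.238]]
jar 0.77 199 229 [0.666 0.035 0.021] [[0.678, 0.019], [0.637, 0.075], [0.621, 0.098], [0.609, 0.114]]
petri_dish 0.98 311 255 [0.435 0.004 0.004] [[0.436, 0.0], [0.424, 0.059], [0.419, 0.082], [0.415, 0.099]]
brush 0.57 248 233 [0.568 0.01  0.021] [[0.576, -0.008], [0.547, 0.052], [0.536, 0.075], [0.528, 0.093]]
```

```bash
python3 - <<'E'
import cv2
a=cv2.imread("pics/top0.png");b=cv2.imread("pics/side0.png")
c=cv2.resize(b[40:250,180:440],None,fx=1.54,fy=1.54)
cv2.imwrite("pics/both.png",cv2.resize(cv2.vconcat([cv2.hconcat([a[90:250,260:460],a[90:250,60:260]]),cv2.resize(b[60:220,180:380],(400,320))]),(800,960))[:,:])
cv2.imwrite("pics/v1.png",cv2.hconcat([cv2.resize(a[60:260,280:450],(400,470)),cv2.resize(b[60:260,180:350],(400,470))]))
E
```

```text
(no output)
```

View pics/v1.png

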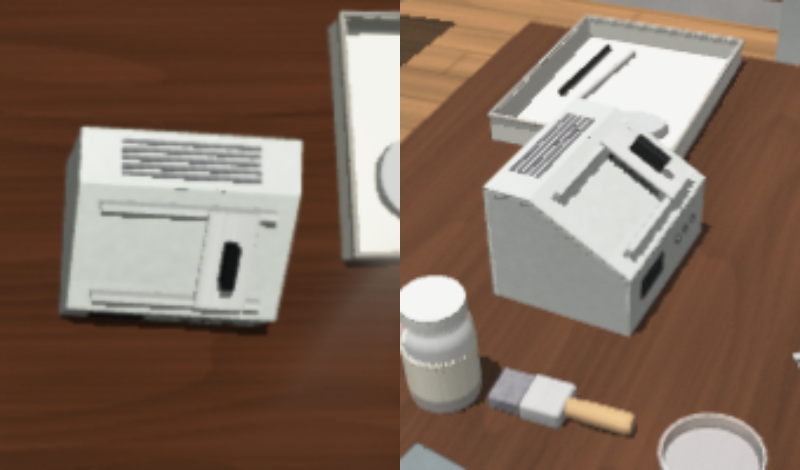

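View pics/top0.png

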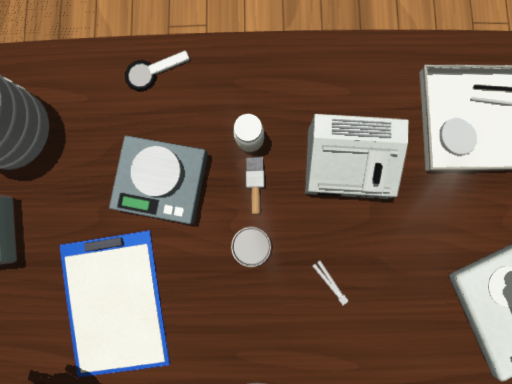

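The top view shows the reader at about (355,155), with its front toward the robot. The cover grip is at (377,175), and the pan at (155,170) reads the same in both cameras. Next I'll fit the reader pose from the depth images.

```bash
cat > fit.py <<'E'
from h import *
def cloud(n):
    z=np.load(f"{n}0.npz"); d=z["d"]; c,T=cam_T(n); v,u=np.mgrid[:384,:512]; ok=d>0
    return pts(c,T,u[ok],v[ok],d[ok])
for n in ["top","side"]:
    P=cloud(n); R=P[(P[:,0]>.48)&(P[:,0]<.72)&(P[:,1]>-.33)&(P[:,1]<-.07)&(P[:,2]>.03)&(P[:,2]<.17)]
    best=0
    rng=np.random.default_rng(0)
    for _ in range(800):
        a,b,c_=R[rng.choice(len(R),3,False)]; m=np.cross(b-a,c_-a); l=np.linalg.norm(m)
        if l<1e-6: continue
        m/=l; m*=np.sign(m[2]+1e-9)
        if abs(m[2]-.866)>.06 or m[0]>0: continue
        k=(abs((R-a)@m)<.0025)
        if k.sum()>best: best=k.sum(); K=k
    Q=R[K]; c0=Q.mean(0); m=np.linalg.svd(Q-c0)[2][2]; m*=np.sign(m[2])
    print(n,"normal",m.round(3),"tilt",np.degrees(np.arccos(m[2])).round(1),"yaw",np.degrees(np.arctan2(-m[1],-m[0])).round(2),"face z100 x at y=-.25:",((c0@m-m[1]*-.25-m[2]*.1)/m[0]).round(4))
    h=(R-c0)@m; lat=h>.022; G=R[lat&(h<.04)&(R[:,1]<-.2)]
    print("grip pts",len(G),G.mean(0).round(4),h[lat].max().round(4) if lat.any() else 0)
    if len(G)>5: print(cv2.minAreaRect((G[:,:2]*1000).astype(np.float32)))
    S=R if n=="top" else R
    top=S[S[:,2]>.062]
    print("rect",cv2.minAreaRect((top[:,:2]*1000).astype(np.float32)))
    H=R[R[:,2]>.126]; H=H[H[:,0]>.6]; print("back top",len(H),cv2.minAreaRect((H[:,:2]*1000).astype(np.float32)))
    B=P[(abs(P[:,2]-.072)<.004)&(np.hypot(P[:,0]-.604,P[:,1]-.213)<.075)]
    print("pan",cv2.minEnclosingCircle((B[:,:2]*1000).astype(np.float32)),B.mean(0).round(4))
E
python3 fit.py
```

```text
top normal [-0.488  0.036  0.872] tilt 29.3 yaw -4.18 face z100 x at y=-.25: 0.5903
grip pts 147 [ 0.5772 -0.2495  0.1288] 0.0365
((577.9290771484375, -250.38304138183594), (12.736454963684082, 39.65654754638672), 85.3011703491211)
rect ((618.04248046875, -216.61192321777344), (190.79351806640625, 153.5587158203125), 85.78419494628906)
back top 3008 ((650.2000122070312, -218.64505004882812), (189.92807006835938, 89.07567596435547), 84.41972351074219)
pan ((597.5474853515625, 214.3876953125), 55.016143798828125) [0.5974 0.2134 0.0725]
side normal [-0.499  0.041  0.866] tilt 30.0 yaw -4.74 face z100 x at y=-.25: 0.591
grip pts 119 [ 0.5778 -0.2484  0.127 ] 0.0359
((577.625, -250.02804565429688), (14.35326099395752, 36.702674865722656), 82.4013900756836)
rect ((619.7252197265625, -216.2561492919922), (195.68212890625, 154.34539794921875), 85.81239318847656)
back top 1385 ((651.8642578125, -219.01058959960938), (193.27662658691406, 89.83668518066406), 85.81239318847656)
pan ((600.3360595703125, 214.25381469726562), 56.3277587890625) [0.5981 0.2164 0.0725]
```

```bash
cat >> h.py <<'E'
from scipy.spatial.transform import Rotation as Ro
yaw=np.radians(-4.3); t=np.radians(30)
bx=np.array([np.cos(yaw)*np.cos(t),np.sin(yaw)*np.cos(t),np.sin(t)])
by=np.array([-np.sin(yaw),np.cos(yaw),0]); bz=np.cross(bx,by)
M=np.array([.592,-.2545,.1])            # bay mouth
RF=np.stack([-bx,by,-bz],1)             # tool facing the bay
def bay(x,y,z): return M+(x*bx+y*by+z*bz)/1000
def inbay(p): return (np.array([bx,by,bz])@(np.asarray(p)-M)*1000).round(1)
def to(p,R=RF):
    s=observe(); R0=np.array(s["tool_rot"]).reshape(3,3)
    print("t",round(s["time_s"],2),"in bay frame",inbay(s["position"]),"turn first",Ro.from_matrix(R0.T@R).as_rotvec().round(4),
     "then dp cm",(R.T@(p-np.array(s["position"]))*100).round(2),"| dp cm in present axes",(R0.T@(p-np.array(s["position"]))*100).round(2))
E
python3 -c "
from h import *
print(inbay([.5775,-.2497,.129])); to(bay(-2,4,110))"
```

```text
[ 1.7  3.7 32.5]
t 0.9 in bay frame [-384.9  748.2  331.8] turn first [-0.0528 -0.5218 -0.1971] then dp cm [-38.29 -74.42  22.18] | dp cm in present axes [-58.26 -64.05   0.07]
```

Emit:
{"fn": "move_arm", "kwargs": {"jaw": [5,5,5,5,5,5,5,5,5,5,5], "dp": [[-2.65,-2.91,-0.5],[-2.65,-2.91,-0.5],[-2.65,-2.91,-0.5],[-2.65,-2.91,-0.5],[-2.65,-2.91,-0.5],[-2.65,-2.91,-0.5],[-2.65,-2.91,-0.5],[-2.65,-2.91,-0.5],[-2.65,-2.91,-0.5],[-2.65,-2.91,-0.5],[-2.65,-2.91,-0.5]], "turn": [[0,0,0],[0,0,0],[0,0,0],[0,0,0],[0,0,0],[0,0,0],[0,0,0],[0,0,0],[0,0,0],[0,0,0],[0,0,0]], "force": 30}}

```text
time_s: 1.82
position: [0.3436, 0.1396, 0.2505]
tool_rot: [[-0.962, 0.273, 0.001], [0.273, 0.962, 0.0], [-0.001, 0.0, -1.0]]
ft_force: [1.3, 0.9, -0.4]
grip_width: 0.0495
gripper_force: 0.0
```

Emit:
{"fn": "move_arm", "kwargs": {"jaw": [5,5,5,5,5,5,5,5,5,5], "dp": [[-2.65,-2.91,0],[-2.65,-2.91,0],[-2.65,-2.91,0],[-2.65,-2.91,0],[-2.65,-2.91,0],[-2.65,-2.91,0],[-2.65,-2.91,0],[-2.65,-2.91,0],[-2.65,-2.91,0],[-2.65,-2.91,0]], "turn": [[0,0,0],[0,0,0],[0,0,0],[0,0,0],[0,0,0],[0,0,0],[0,0,0],[0,0,0],[0,0,0],[0,0,0]]}}

```text
time_s: 2.65
position: [0.5191, -0.2128, 0.2499]
tool_rot: [[-0.962, 0.274, 0.0], [0.274, 0.962, 0.0], [-0.0, 0.0, -1.0]]
ft_force: [1.4, -0.2, 0.7]
grip_width: 0.0501
gripper_force: 0.0
```

Emit:
{"fn": "move_arm", "kwargs": {"jaw": [5,5,5,5,5,5], "dp": [[0,0,0],[0,0,0],[0,0,0],[0,0,0],[0,0,0],[0,0,0]], "turn": [[-0.0106,-0.1044,-0.0394],[-0.0106,-0.1044,-0.0394],[-0.0106,-0.1044,-0.0394],[-0.0106,-0.1044,-0.0394],[-0.0106,-0.1044,-0.0394],[0,0,0]]}}

```text
time_s: 3.15
position: [0.516, -0.2098, 0.2482]
tool_rot: [[-0.863, 0.075, 0.499], [0.066, 0.997, -0.036], [-0.501, 0.002, -0.866]]
ft_force: [0.1, -0.2, -0.4]
grip_width: 0.05
gripper_force: 0.0
```

```bash
python3 -c "
from h import *
to(bay(0,4,110))
im,d=cams.get_image('wrist'); np.savez('wrist0.npz',im=im,d=d); cv2.imwrite('pics/w0.png',im[:,:,::-1])
c,T=cam_T('wrist')
for q in ['cover_grip','bay_mouth','cassette_center']:
  for m in cams.mark_of('wrist',q)[:1]:
    u,v=m['location'][0]*512,m['location'][1]*384; print(q,m['p'],u,v,inbay(pts(c,T,u,v,d[int(v),int(u)])))
v,u=np.mgrid[:384,:512]; ok=d>0
P=(pts(c,T,u[ok],v[ok],d[ok])-M)@np.stack([bx,by,bz],1)*1000
G=P[(P[:,2]>25)&(P[:,2]<40)&(abs(P[:,0])<35)&(abs(P[:,1]-5)<25)]
print(len(G),G.min(0),G.max(0),np.median(G,0))
F=P[(abs(P[:,2])<8)&(P[:,1]>35)&(P[:,1]<120)&(abs(P[:,0])<35)]; print('face',len(F),np.median(F,0),np.polyfit(F[:,0],F[:,2],1),np.polyfit(F[:,1],F[:,2],1))
"
```

```text
t 3.15 in bay frame [  5.5  38.9 167.9] turn first [ 0.0017  0.0006 -0.0007] then dp cm [ 0.55 -3.49  5.79] | dp cm in present axes [ 0.55 -3.5   5.78]
cover_grip 0.96 221.5936 155.5968 [-2.5  1.1 33.9]
450 [-19.20827223  -6.06148089  25.71882706] [20.01216554  6.1062653  34.96542541] [ 0.05251732  0.44927199 32.92535329]
face 4450 [-1.18277484e+00  7.76315184e+01  2.64642772e-02] [-3.51919564e-05  2.39516901e-02] [-0.00120279  0.11737694]
```

Emit:
{"fn": "move_arm", "kwargs": {"jaw": [5,5,5,5,5,5,5], "dp": [[0.28,-1.93,2],[0.27,-1.93,2],[0,0,3],[0,0,3],[0,0,3],[0,0,2],[0,0,0]], "turn": [[0,0,0],[0,0,0],[0,0,0],[0,0,0],[0,0,0],[0,0,0],[0,0,0]]}}

```text
time_s: 3.93
position: [0.5869, -0.2535, 0.1133]
tool_rot: [[-0.866, 0.073, 0.495], [0.066, 0.997, -0.033], [-0.496, 0.004, -0.869]]
ft_force: [-0.8, 0.7, -0.9]
grip_width: 0.0502
gripper_force: 0.0
```

```bash
python3 -c "
from h import *
to(bay(0,0.3,18)); s=observe(); print(s['ft_force'])
im,d=cams.get_image('wrist'); cv2.imwrite('pics/w1.png',im[:,:,::-1])"
```

```text
t 3.93 in bay frame [ 2.2  0.6 14.1] turn first [ 0.0043 -0.005  -0.0005] then dp cm [ 0.22 -0.03 -0.39] | dp cm in present axes [ 0.22 -0.03 -0.39]
[-0.77055059  0.6810744  -0.91877251]
```

View pics/w1.png

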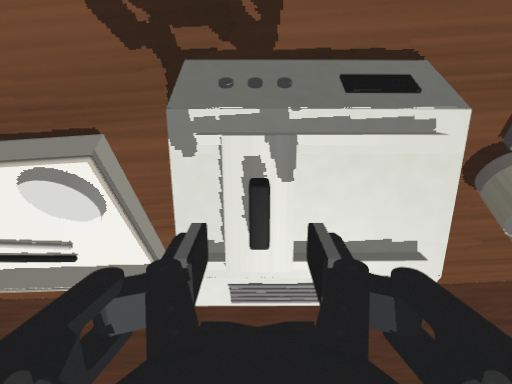

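The bar (column 260) sits centred between the fingers (200 and 322). I'll back up about 5 mm and close on it.

Emit:
{"fn": "move_arm", "kwargs": {"jaw": [5,0.8,0.8,0.8,0.8,0.8,0.8,0.8,0.8], "dp": [[0.2,0,-0.5],[0,0,0],[0,0,0],[0,0,0],[0,0,0],[0,0,0],[0,0,0],[0,0,0],[0,0,0]], "turn": [[0,0,0],[0,0,0],[0,0,0],[0,0,0],[0,0,0],[0,0,0],[0,0,0],[0,0,0],[0,0,0]], "force": 25}}

```text
time_s: 4.73
position: [0.5816, -0.2543, 0.1206]
tool_rot: [[-0.863, 0.075, 0.499], [0.065, 0.997, -0.037], [-0.5, 0.0, -0.866]]
ft_force: [-0.6, 0.5, 0.1]
grip_width: 0.0082
gripper_force: 0.0
```

```bash
python3 -c "
from h import *
to(bay(0,85,19)); s=observe(); print(s['ft_force'],s['grip_width'],s['gripper_force'])"
```

```text
t 4.73 in bay frame [ 1.3 -0.6 23.1] turn first [ 0.0001  0.0002 -0.0002] then dp cm [0.13 8.56 0.41] | dp cm in present axes [0.13 8.56 0.41]
[-0.6263336   0.4854185   0.10958067] 0.008152504469813384 0.0
```

```bash
python3 -c "
from h import *
im,d=cams.get_image('wrist'); cv2.imwrite('pics/w2.png',im[:,:,::-1])
im2,d2=cams.get_image('side'); cv2.imwrite('pics/v2.png',cv2.hconcat([im[80:380,100:420,::-1],cv2.resize(im2[60:210,200:350,::-1],(300,300))]))
c,T=cam_T('wrist')
v,u=np.mgrid[:384,:512]; ok=d>0
P=(pts(c,T,u[ok],v[ok],d[ok])-M)@np.stack([bx,by,bz],1)*1000
dark=im[ok].sum(1)<120
G=P[(P[:,2]>25)&(P[:,2]<40)&(P[:,0]<35)&(P[:,0]>-30)&(abs(P[:,1]-5)<25)]
print(len(G),G.min(0),G.max(0),np.median(G,0))
"
```

```text
1139 [-20.49783     -4.50496595  25.07875574] [19.00121308  7.02428795 34.21759724] [-4.63418207  0.39542218 32.32661846]
```

View pics/v2.png

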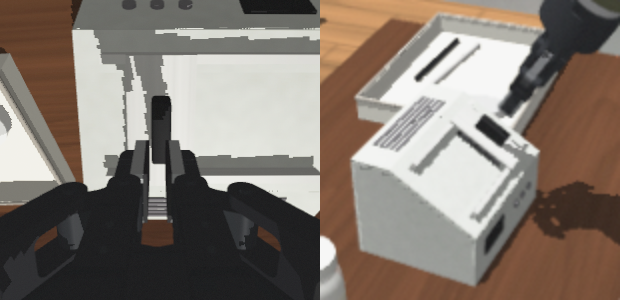

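```bash
python3 -c "
from h import *
c=cams.calibration('wrist'); TC=np.array(c['tool_from_camera']); print(TC.round(3).tolist(), f_of(c),c['cx'],c['cy'],c['k1'])
def proj(p):
    q=np.linalg.inv(TC)@np.append(p,1); x,y=q[0]/-q[2],-q[1]/-q[2]; k=1+c['k1']*(x*x+y*y); f=f_of(c); return (c['cx']+f*x*k).round(),(c['cy']+f*y*k).round(), round(-q[2],3)
for z in (0,-.019,-.03): print(z,proj([0,.006,z]),proj([0.011,.006,z]),proj([-.011,.006,z]))
im,d=cams.get_image('wrist')
for r in (190,200,210,215,220,225,230,240,250,260): print(r,im[r,225:296:5].sum(1)//3,(d[r,225:296:5]*1000).astype(int))
s=observe(); print(s['position'],s['grip_width'])
"
```

```text
[[-0.001, 0.961, 0.276, 0.07], [1.0, 0.001, -0.0, -0.0], [-0.0, 0.276, -0.961, -0.178], [0.0, 0.0, 0.0, 1.0]] 305.14287963885977 256.9603956145869 182.43216374288846 -0.01752635645319311
0 (np.float64(267.0), np.float64(211.0), np.float64(0.191)) (np.float64(267.0), np.float64(194.0), np.float64(0.188)) (np.float64(267.0), np.float64(227.0), np.float64(0.194))
-0.019 (np.float64(268.0), np.float64(223.0), np.float64(0.172)) (np.float64(268.0), np.float64(205.0), np.float64(0.169)) (np.float64(268.0), np.float64(241.0), np.float64(0.175))
-0.03 (np.float64(269.0), np.float64(232.0), np.float64(0.162)) (np.float64(269.0), np.float64(213.0), np.float64(0.159)) (np.float64(269.0), np.float64(251.0), np.float64(0.165))
190 [114 220 221 222 222 105  25  25  28  35 227 230 228 224 223] [210 196 194 196 196 197 176 177 177 177 196 195 195 195 210]
200 [112 220 222 222 181 105  42  46  47  38 228 230 229 225 224] [213 198 197 197 197 197 177 178 177 179 197 196 198 196 214]
210 [112 219 222 222 220 105  43  47  48  68 229 231 229 226 223] [215 198 198 198 199 199 180 179 180 180 200 200 198 2
[... 262 characters left out ...]
]
225 [112 219 123  83  61 124  44  48  42  83  83 213 231 228 225] [218 201   0 142 142 202 183 183 144 144 144 202 202 204 218]
230 [ 91  31  83  82  52 212  45  49  37  72  84  70  33 186 227] [146 147 137 137 138 202 183 182 143 138 138 147 147 203 220]
240 [ 32  33  84  83  27 214  45  49  37  56  83  83  33  34  33] [138 138 128 128 129 205 184 185 144 129 128 128 138 137 138]
250 [ 32  57  83  83  29 214 228 230 137  27  83  83  30  31  31] [128 120 120 120 119 206 206 207 143 120 120 119 128 128 128]
260 [ 31  32  31  89  62 217 228 230 143  33  32  32  32  32  31] [108 109 111 118 117 208 209 208 142 117 110 111 107 107 108]
[ 0.58155697 -0.25429645  0.1205588 ] 0.008443952425480242
```

```bash
python3 -c "
from h import *
for n in ('side','top'):
  im,d=cams.get_image(n); c,T=cam_T(n)
  v,u=np.mgrid[:384,:512]; ok=d>0
  P=(pts(c,T,u[ok],v[ok],d[ok])-M)@np.stack([bx,by,bz],1)*1000
  for lo in range(20,110,8):
    G=P[(P[:,2]>lo)&(P[:,2]<lo+8)&(abs(P[:,0])<45)&(abs(P[:,1])<45)]
    if len(G): print(n,lo,len(G),G.min(0).round(),G.max(0).round())
"
```

```text
side 20 47 [-19.   4.  20.] [21.  9. 28.]
side 28 83 [-19.  -6.  28.] [20.  9. 36.]
side 36 1 [ 8.  8. 37.] [ 8.  8. 37.]
side 52 1 [ 2.  7. 60.] [ 2.  7. 60.]
side 60 15 [-8.  6. 61.] [13. 12. 68.]
side 68 28 [-6.  6. 68.] [14. 17. 76.]
side 76 24 [-6.  9. 77.] [14. 19. 84.]
side 84 28 [-7.  9. 84.] [15. 18. 92.]
side 92 6 [-1. 16. 93.] [10. 17. 94.]
side 100 7 [ -9.  11. 104.] [ 14.  34. 107.]
side 108 31 [ -8.  31. 108.] [ 18.  40. 116.]
top 20 34 [-19.  -2.  20.] [20. 21. 28.]
top 28 75 [-17.  -3.  28.] [20.  9. 36.]
top 36 6 [ 1. -1. 36.] [16.  5. 37.]
top 60 15 [  1. -11.  60.] [12. 11. 68.]
top 68 36 [ -2. -18.  68.] [12. 18. 76.]
top 76 37 [  1. -17.  76.] [12. 18. 84.]
top 84 29 [  3. -10.  84.] [12. 18. 91.]
top 92 23 [  2. -10.  93.] [12. 17. 99.]
top 100 39 [  1. -28. 100.] [ 14.  33. 108.]
top 108 105 [ -7. -38. 108.] [ 15.  39. 116.]
```

All three cameras agree that the real fingertips end about 38 mm short of the reported TCP. I'll apply that offset from here on: reopen, go 42 mm deeper and close.

Emit:
{"fn": "move_arm", "kwargs": {"jaw": [4,4,4,4,4,4,4,4], "dp": [[0.1,0.1,0],[0,0,0],[0,0,0],[0,0,1],[0,0,1.2],[0,0,1],[0,0,1],[0,0,0]], "turn": [[0,0,0],[0,0,0],[0,0,0],[0,0,0],[0,0,0],[0,0,0],[0,0,0],[0,0,0]]}}

```text
time_s: 5.65
position: [0.6019, -0.2542, 0.081]
tool_rot: [[-0.865, 0.074, 0.496], [0.066, 0.997, -0.035], [-0.498, 0.002, -0.867]]
ft_force: [0.3, -0.4, -0.6]
grip_width: 0.0401
gripper_force: 0.0
```

Emit:
{"fn": "move_arm", "kwargs": {"jaw": [0.8,0.8,0.8,0.8,0.8,0.8,0.8], "dp": [[0,0,0],[0,0,0],[0,0,0],[0,0,0],[0,0,0],[0,0,0],[0,0,0]], "turn": [[0,0,0],[0,0,0],[0,0,0],[0,0,0],[0,0,0],[0,0,0],[0,0,0]], "force": 25}}

```text
time_s: 6.23
position: [0.6017, -0.2548, 0.084]
tool_rot: [[-0.863, 0.075, 0.499], [0.065, 0.997, -0.037], [-0.5, 0.0, -0.866]]
ft_force: [1.0, 1.4, -0.9]
grip_width: 0.0107
gripper_force: 29.7
```

```bash
python3 -c "
from h import *
to(bay(0,85,-19)); s=observe(); print(s['ft_force'],s['grip_width'],s['gripper_force'])"
```

```text
t 6.23 in bay frame [  0.4   0.5 -18.7] turn first [ 0.      0.0005 -0.0001] then dp cm [0.04 8.45 0.03] | dp cm in present axes [0.04 8.45 0.03]
[ 0.98170481  1.38792035 -0.89390118] 0.010722478028606453 29.711025059223175
```

Emit:
{"fn": "move_arm", "kwargs": {"jaw": [0.8,0.8,0.8,0.8,0.8,0.8,0.8,0.8,0.8,0.8], "dp": [[0,0.5,0],[0,1,0],[0,1,0],[0,1,0],[0,1,0],[0,1,0],[0,1,0],[0,0.5,0],[0,0.4,0],[0,0,0]], "turn": [[0,0,0],[0,0,0],[0,0,0],[0,0,0],[0,0,0],[0,0,0],[0,0,0],[0,0,0],[0,0,0],[0,0,0]]}}

```text
time_s: 7.07
position: [0.6073, -0.1798, 0.0839]
tool_rot: [[-0.864, 0.074, 0.499], [0.064, 0.997, -0.036], [-0.5, 0.001, -0.866]]
ft_force: [-3.4, 2.1, 4.8]
grip_width: 0.0115
gripper_force: 30.7
```

Emit:
{"fn": "move_arm", "kwargs": {"jaw": [0.8,0.8,0.8,0.8], "dp": [[0,0.3,0],[0,0.3,0],[0,0.3,0],[0,0,0]], "turn": [[0,0,0],[0,0,0],[0,0,0],[0,0,0]]}}

```text
time_s: 7.4
position: [0.6079, -0.1719, 0.0839]
tool_rot: [[-0.863, 0.075, 0.499], [0.065, 0.997, -0.037], [-0.5, 0.0, -0.866]]
ft_force: [-3.9, 1.9, 6.2]
grip_width: 0.0112
gripper_force: 30.8
```

```bash
python3 -c "
from h import *
to(bay(0,85,-19)); s=observe(); print(s['ft_force'],s['grip_width'],s['gripper_force'])"
```

```text
t 7.4 in bay frame [  0.4  83.5 -18.8] turn first [ 0.0001  0.0003 -0.0002] then dp cm [0.04 0.15 0.02] | dp cm in present axes [0.04 0.15 0.02]
[-3.89250822  1.86407145  6.235663  ] 0.011231111599106215 30.780580043792725
```

Emit:
{"fn": "move_arm", "kwargs": {"jaw": [0.8,0.8,0.8], "dp": [[0,0.15,0],[0,0.15,0],[0,0,0]], "turn": [[0,0,0],[0,0,0],[0,0,0]]}}

```text
time_s: 7.65
position: [0.6081, -0.1711, 0.084]
tool_rot: [[-0.863, 0.077, 0.499], [0.065, 0.997, -0.041], [-0.501, -0.003, -0.866]]
ft_force: [-7.1, -8.0, 3.3]
grip_width: 0.0113
gripper_force: 30.7
```

Emit:
{"fn": "move_arm", "kwargs": {"jaw": [0.8,0.8,0.8], "dp": [[0,0.15,0],[0,0.15,0],[0,0,0]], "turn": [[0,0,0],[0,0,0],[0,0,0]]}}

```text
time_s: 7.9
position: [0.6082, -0.171, 0.084]
tool_rot: [[-0.863, 0.079, 0.5], [0.065, 0.997, -0.046], [-0.502, -0.007, -0.865]]
ft_force: [-13.6, -22.2, 1.0]
grip_width: 0.0115
gripper_force: 30.6
```

Emit:
{"fn": "move_arm", "kwargs": {"jaw": [0.8,4,4,4,4,0,0,0,0,0,0,0], "dp": [[0,-0.4,0],[0,0,0],[0,0,0],[0,0,0],[0,0,-2.5],[0,0,-3],[0,0,-3],[0,-2,0],[0,-3,0],[0,-3.4,0],[0,0,0],[0,0,0]], "turn": [[0,0,0],[0,0,0],[0,0,0],[0,0,0],[0,0,0],[0,0,0],[0,0,0],[0,0,0],[0,0,0],[0,0,0],[0,0,0],[0,0,0]]}}

```text
time_s: 8.9
position: [0.5592, -0.2517, 0.1569]
tool_rot: [[-0.864, 0.077, 0.498], [0.067, 0.997, -0.038], [-0.5, 0.001, -0.866]]
ft_force: [0.2, -0.3, -0.4]
grip_width: 0.0005
gripper_force: 0.0
```

```bash
cat > cl.py <<'E'
from h import *
def wcloud(tag):
    to(bay(0,0,50))
    im,d=cams.get_image('wrist'); cv2.imwrite(f'pics/{tag}.png',im[:,:,::-1]); c,T=cam_T('wrist')
    v,u=np.mgrid[:384,:512]; ok=d>0
    return im,d,(pts(c,T,u[ok],v[ok],d[ok])-M)@np.stack([bx,by,bz],1)*1000
def box(P,z0,z1,w=45):
    G=P[(P[:,2]>z0)&(P[:,2]<z1)&(abs(P[:,0])<34)&(abs(P[:,1])<w)]
    if len(G): print(z0,z1,len(G),np.percentile(G,[2,50,98],axis=0).round(1).tolist())
E
python3 -c "
from cl import *
im,d,P=wcloud('w3'); box(P,5,14); box(P,30,40)
t=P[(abs(P[:,1])<20)&(abs(P[:,0])<70)]
for z in range(-8,140,6): print(z,((t[:,2]>z)&(t[:,2]<z+6)).sum(),end=' ')
C=P[(P[:,1]>50)&(P[:,1]<120)&(abs(P[:,0])<40)&(P[:,2]>10)&(P[:,2]<20)]; print(np.percentile(C,[1,50,99],axis=0).round(1).tolist())
"
```

```text
t 8.9 in bay frame [-0.   0.3 65.7] turn first [-0.0003 -0.0002 -0.002 ] then dp cm [-0.   -0.03  1.57] | dp cm in present axes [-0.   -0.03  1.57]
5 14 2598 [[-29.7, -14.4, 9.0], [-4.0, -0.1, 10.7], [24.8, 14.4, 12.0]]
-8 376 -2 2369 4 554 10 2575 16 0 22 0 28 0 34 0 40 0 46 0 52 0 58 0 64 0 70 0 76 0 82 0 88 0 94 0 100 28 106 220 112 332 118 351 124 408 130 303 136 644 [[-39.6, 61.9, 11.5], [-5.4, 78.7, 14.7], [39.4, 106.5, 18.5]]
```

View pics/w3.png

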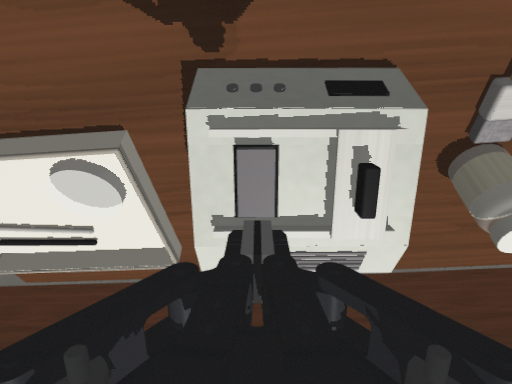

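The cover is fully open, and the cassette's top lies at z≈10.5, centred at y=0. I'll press with closed fingers.

Emit:
{"fn": "move_arm", "kwargs": {"jaw": [0,0,0,0,0,0,0], "dp": [[0.1,0,2],[0,0,3],[0,0,2],[0,0,1],[0,0,0.5],[0,0,0],[0,0,0]], "turn": [[0,0,0],[0,0,0],[0,0,0],[0,0,0],[0,0,0],[0,0,0],[0,0,0]]}}

```text
time_s: 9.53
position: [0.6011, -0.2534, 0.0841]
tool_rot: [[-0.863, 0.074, 0.499], [0.064, 0.997, -0.038], [-0.501, -0.0, -0.866]]
ft_force: [-0.1, -0.2, 1.0]
grip_width: -0.0001
gripper_force: 0.0
```

Emit:
{"fn": "move_arm", "kwargs": {"jaw": [0,0,0,0], "dp": [[0,0,0.25],[0,0,0.25],[0,0,0.25],[0,0,0]], "turn": [[0,0,0],[0,0,0],[0,0,0],[0,0,0]]}}

```text
time_s: 9.87
position: [0.6049, -0.2543, 0.0772]
tool_rot: [[-0.863, 0.075, 0.5], [0.065, 0.997, -0.038], [-0.501, -0.0, -0.865]]
ft_force: [-1.2, 0.1, 3.7]
grip_width: -0.0003
gripper_force: 1.9
```

Emit:
{"fn": "move_arm", "kwargs": {"jaw": [0,0,0,0], "dp": [[0,0,0.2],[0,0,0.2],[0,0,0.2],[0,0,0]], "turn": [[0,0,0],[0,0,0],[0,0,0],[0,0,0]]}}

```text
time_s: 10.2
position: [0.6079, -0.2545, 0.0721]
tool_rot: [[-0.863, 0.075, 0.5], [0.065, 0.997, -0.038], [-0.501, -0.0, -0.865]]
ft_force: [-5.2, 1.8, 9.3]
grip_width: 0.0002
gripper_force: 5.0
```

```bash
python3 -c "
from h import *
to(bay(-1,0,-35)); print(bz@observe()['ft_force'])"
```

```text
t 10.2 in bay frame [ -0.3   1.2 -32.1] turn first [-0.0005  0.0011  0.0001] then dp cm [ 0.07 -0.12  0.29] | dp cm in present axes [ 0.08 -0.12  0.29]
10.698475765708992
```

Emit:
{"fn": "move_arm", "kwargs": {"jaw": [0,0,0,0], "dp": [[0,0,0.15],[0,0,0.15],[0,0,0],[0,0,0]], "turn": [[0,0,0],[0,0,0],[0,0,0],[0,0,0]]}}

```text
time_s: 10.53
position: [0.6088, -0.2546, 0.0706]
tool_rot: [[-0.863, 0.075, 0.5], [0.064, 0.997, -0.038], [-0.501, -0.001, -0.865]]
ft_force: [-15.9, 2.0, 20.0]
grip_width: 0.0
gripper_force: 12.1
```

Emit:
{"fn": "move_arm", "kwargs": {"jaw": [0,0,0,0], "dp": [[0,0,0.1],[0,0,0.1],[0,0,0],[0,0,0]], "turn": [[0,0,0],[0,0,0],[0,0,0],[0,0,0]]}}

```text
time_s: 10.87
position: [0.6094, -0.2546, 0.0698]
tool_rot: [[-0.863, 0.075, 0.5], [0.064, 0.997, -0.039], [-0.502, -0.002, -0.865]]
ft_force: [-25.4, 3.6, 28.7]
grip_width: 0.0004
gripper_force: 19.0
```

```bash
python3 -c "
from h import *
to(bay(-1,0,-35)); print(bz@observe()['ft_force'])"
```

```text
t 10.87 in bay frame [ -0.1   1.2 -34.8] turn first [-0.0011  0.0017  0.001 ] then dp cm [ 0.09 -0.12  0.02] | dp cm in present axes [ 0.09 -0.12  0.02]
37.63249532952215
```

Emit:
{"fn": "move_arm", "kwargs": {"jaw": [0,0,0,0,0,0,5.5,5.5,5.5,5.5], "dp": [[0,-0.1,-0.5],[0,0,-1],[0,0,-2],[0,0,-3],[0,0,-3],[0,0,-1],[0,0,0],[0,0,0],[0,0,0],[0,0,0]], "turn": [[0,0,0],[0,0,0],[0,0,0],[0,0,0],[0,0,0],[0,0,0],[0,0,0],[0,0,0],[0,0,0],[0,0,0]]}}

```text
time_s: 11.7
position: [0.5577, -0.2511, 0.1565]
tool_rot: [[-0.864, 0.075, 0.497], [0.066, 0.997, -0.036], [-0.498, 0.002, -0.867]]
ft_force: [-0.1, 0.4, 0.0]
grip_width: 0.0479
gripper_force: 0.0
```

```bash
python3 -c "
from cl import *
im,d,P=wcloud('w4'); box(P,5,14,25); box(P,24,36,25)
"
```

```text
t 11.7 in bay frame [-1.6  0.8 66.1] turn first [ 0.0018 -0.0018 -0.0007] then dp cm [-0.16 -0.08  1.61] | dp cm in present axes [-0.16 -0.08  1.61]
5 14 2571 [[-29.5, -15.7, 9.0], [-3.1, -1.1, 10.7], [25.4, 13.1, 12.0]]
```

The cassette top is still at 10.7 mm, so the catch did not let go. I'll press again with finer steps and watch the travel against force.

Emit:
{"fn": "move_arm", "kwargs": {"jaw": [0,0,0,0,0,0,0,0,0], "dp": [[0,-0.05,0],[0,0,0],[0,0,2],[0,0,3],[0,0,2],[0,0,1],[0,0,0.8],[0,0,0],[0,0,0]], "turn": [[0,0,0],[0,0,0],[0,0,0],[0,0,0],[0,0,0],[0,0,0],[0,0,0],[0,0,0],[0,0,0]]}}

```text
time_s: 12.5
position: [0.6016, -0.2554, 0.0824]
tool_rot: [[-0.863, 0.075, 0.499], [0.065, 0.997, -0.038], [-0.501, -0.0, -0.866]]
ft_force: [-0.2, 0.3, -0.1]
grip_width: -0.0002
gripper_force: 0.0
```

```bash
cat > w.py <<'E'
from h import *
s=observe(); print(inbay(s['position']),"Fbay",(np.array([bx,by,bz])@s['ft_force']).round(1),s['time_s'])
E
python3 w.py
```

```text
[ -0.4  -0.1 -20.1] Fbay [-0.2  0.3 -0. ] 12.5
```

Emit:
{"fn": "move_arm", "kwargs": {"jaw": [0,0,0], "dp": [[0,0,0.2],[0,0,0.2],[0,0,0]], "turn": [[0,0,0],[0,0,0],[0,0,0]]}}

```text
time_s: 12.75
position: [0.6036, -0.2556, 0.079]
tool_rot: [[-0.863, 0.075, 0.499], [0.065, 0.997, -0.038], [-0.501, -0.0, -0.866]]
ft_force: [0.5, 0.2, 0.8]
grip_width: 0.0001
gripper_force: 0.0
```

```bash
python3 w.py
```

```text
[ -0.4  -0.2 -24.1] Fbay [0.8 0.2 0.5] 12.75
```

Emit:
{"fn": "move_arm", "kwargs": {"jaw": [0,0,0], "dp": [[0,0,0.2],[0,0,0.1],[0,0,0]], "turn": [[0,0,0],[0,0,0],[0,0,0]]}}

```text
time_s: 13.0
position: [0.6053, -0.2557, 0.0762]
tool_rot: [[-0.863, 0.075, 0.499], [0.065, 0.997, -0.038], [-0.501, -0.0, -0.866]]
ft_force: [-1.0, 0.1, 4.5]
grip_width: -0.0
gripper_force: 2.0
```

```bash
python3 w.py
```

```text
[ -0.3  -0.2 -27.2] Fbay [ 1.4 -0.   4.4] 13.0
```

Emit:
{"fn": "move_arm", "kwargs": {"jaw": [0,0,0], "dp": [[0,0,0.2],[0,0,0.2],[0,0,0]], "turn": [[0,0,0],[0,0,0],[0,0,0]]}}

```text
time_s: 13.25
position: [0.6073, -0.2559, 0.0726]
tool_rot: [[-0.863, 0.075, 0.499], [0.065, 0.997, -0.038], [-0.501, -0.0, -0.866]]
ft_force: [-2.1, 0.6, 5.9]
grip_width: -0.0001
gripper_force: 3.1
```

```bash
python3 w.py
```

```text
[ -0.4  -0.3 -31.4] Fbay [1.1 0.5 6.2] 13.25
```

Emit:
{"fn": "move_arm", "kwargs": {"jaw": [0,0,0], "dp": [[0,0,0.1],[0,0,0.1],[0,0,0]], "turn": [[0,0,0],[0,0,0],[0,0,0]]}}

```text
time_s: 13.5
position: [0.608, -0.256, 0.0715]
tool_rot: [[-0.863, 0.075, 0.499], [0.065, 0.997, -0.038], [-0.501, -0.001, -0.866]]
ft_force: [-9.1, 1.8, 12.3]
grip_width: -0.0001
gripper_force: 7.4
```

```bash
python3 w.py
```

```text
[ -0.3  -0.2 -32.8] Fbay [-1.9  1.1 15.3] 13.5
```

Emit:
{"fn": "move_arm", "kwargs": {"jaw": [0,0,0], "dp": [[0,0,0.1],[0,0,0.1],[0,0,0]], "turn": [[0,0,0],[0,0,0],[0,0,0]]}}

```text
time_s: 13.75
position: [0.6087, -0.256, 0.0705]
tool_rot: [[-0.863, 0.075, 0.5], [0.064, 0.997, -0.038], [-0.501, -0.001, -0.865]]
ft_force: [-15.6, 1.6, 19.6]
grip_width: 0.0002
gripper_force: 12.4
```

```bash
python3 -c "
exec(open('w.py').read())
from cl import *
im,d,P=wcloud('w5'); box(P,-4,14,25)
print(np.histogram(P[(abs(P[:,0])<24)&(abs(P[:,1])<12),2],range(-6,16)))"
```

```text
[ -0.3  -0.3 -33.9] Fbay [-3.8  0.5 24.8] 13.75
t 13.75 in bay frame [ -0.3  -0.3 -33.9] turn first [-0.0007  0.0012  0.0007] then dp cm [-0.03  0.03 -8.39] | dp cm in present axes [-0.04  0.02 -8.39]
-4 14 6672 [[-33.3, -24.3, -1.9], [-16.7, 0.5, 0.3], [14.0, 24.2, 11.2]]
(array([  0,   0,   0,   0,   0,   2, 145, 816, 493,  28,   7,  14,  20,
        21,  41,  35,  41,  45,  36,  47,  46]), array([-6, -5, -4, -3, -2, -1,  0,  1,  2,  3,  4,  5,  6,  7,  8,  9, 10,
       11, 12, 13, 14, 15]))
```

The cassette top is now 1.8 mm out, which is at the stop. I'll let go slowly and watch.

Emit:
{"fn": "move_arm", "kwargs": {"jaw": [0,0,0,0,0,0], "dp": [[0,0,-0.2],[0,0,-0.2],[0,0,-0.2],[0,0,-0.2],[0,0,-0.2],[0,0,0]], "turn": [[0,0,0],[0,0,0],[0,0,0],[0,0,0],[0,0,0],[0,0,0]]}}

```text
time_s: 14.3
position: [0.6039, -0.2554, 0.0776]
tool_rot: [[-0.864, 0.075, 0.498], [0.065, 0.997, -0.037], [-0.5, 0.0, -0.866]]
ft_force: [-1.1, -0.2, 3.2]
grip_width: -0.0001
gripper_force: 1.4
```

```bash
python3 -c "
exec(open('w.py').read())
from cl import *
im,d,P=wcloud('w6')
print(np.histogram(P[(abs(P[:,0])<24)&(abs(P[:,1])<12),2],range(-6,16)))"
```

```text
[ -0.9   0.  -25.4] Fbay [ 0.7 -0.2  3.3] 14.3
t 14.3 in bay frame [ -0.9   0.  -25.4] turn first [ 0.0003 -0.0001 -0.0001] then dp cm [-0.09 -0.   -7.54] | dp cm in present axes [-0.09  0.   -7.54]
(array([  0,   0,   0,   0,   0,   0,   0,   0,   0,   0,   0,   0,   0,
         0,  36, 561, 720, 110,   3,  17,  11]), array([-6, -5, -4, -3, -2, -1,  0,  1,  2,  3,  4,  5,  6,  7,  8,  9, 10,
       11, 12, 13, 14, 15]))
```

Force is still 3.3 N at z=-25.4, so the sled is pushing. I'll keep withdrawing.

Emit:
{"fn": "move_arm", "kwargs": {"jaw": [0,0,0,0,0], "dp": [[0,0,-0.2],[0,0,-0.2],[0,0,-0.2],[0,0,0],[0,0,0]], "turn": [[0,0,0],[0,0,0],[0,0,0],[0,0,0],[0,0,0]]}}

```text
time_s: 14.77
position: [0.601, -0.2552, 0.0828]
tool_rot: [[-0.864, 0.075, 0.499], [0.065, 0.997, -0.037], [-0.5, 0.0, -0.866]]
ft_force: [0.3, -0.2, -0.9]
grip_width: -0.0003
gripper_force: 0.0
```

```bash
python3 -c "
exec(open('w.py').read())
from cl import *
im,d,P=wcloud('w7')
print(np.histogram(P[(abs(P[:,0])<24)&(abs(P[:,1])<12),2],range(6,36)))"
```

```text
[ -0.8  -0.1 -19.4] Fbay [-0.2 -0.2 -0.9] 14.7667
t 14.77 in bay frame [ -0.8  -0.1 -19.4] turn first [ 0.0002  0.0001 -0.0002] then dp cm [-0.08  0.01 -6.94] | dp cm in present axes [-0.08  0.01 -6.94]
(array([  0,   0,  19, 305, 959, 246,   4,   0,   0,   0,   0,   0,   3,
        13,  15,  22,  24,  40,  42,  38,  49,  48,  39,  43,  48,  57,
        52,  44,  45]), array([ 6,  7,  8,  9, 10, 11, 12, 13, 14, 15, 16, 17, 18, 19, 20, 21, 22,
       23, 24, 25, 26, 27, 28, 29, 30, 31, 32, 33, 34, 35]))
```

Still latched at 10.4 mm. Both presses ended hard on the stop. This time I'll press once, smoothly, to about 7.6 mm (15 N), and let go.

Emit:
{"fn": "move_arm", "kwargs": {"jaw": [0,0,0,0,0,0,0,0,0], "dp": [[0,0,0.2],[0,0,0.2],[0,0,0.2],[0,0,0.2],[0,0,0.2],[0,0,0.2],[0,0,0.15],[0,0,0],[0,0,0]], "turn": [[0,0,0],[0,0,0],[0,0,0],[0,0,0],[0,0,0],[0,0,0],[0,0,0],[0,0,0],[0,0,0]]}}

```text
time_s: 15.57
position: [0.6076, -0.2557, 0.0716]
tool_rot: [[-0.863, 0.075, 0.499], [0.065, 0.997, -0.038], [-0.5, -0.0, -0.866]]
ft_force: [-9.1, 1.7, 8.7]
grip_width: 0.0002
gripper_force: 6.2
```

```bash
python3 -c "
exec(open('w.py').read())
from cl import *
im,d,P=wcloud('w8'); q=P[(abs(P[:,0])<24)&(abs(P[:,1])<12)&(P[:,2]<14),2]; print(np.median(q),len(q))"
```

```text
[ -0.7  -0.1 -32.4] Fbay [-3.6  1.  12.1] 15.5667
t 15.57 in bay frame [ -0.7  -0.1 -32.4] turn first [-0.      0.0003  0.0002] then dp cm [-0.07  0.01 -8.24] | dp cm in present axes [-0.07  0.01 -8.24]
3.375399877369882 1690
```

Emit:
{"fn": "move_arm", "kwargs": {"jaw": [0,0,0,0,0,0,0], "dp": [[0,0,-0.3],[0,0,-0.5],[0,0,-1],[0,0,-1],[0,0,-1],[0,0,0],[0,0,0]], "turn": [[0,0,0],[0,0,0],[0,0,0],[0,0,0],[0,0,0],[0,0,0],[0,0,0]]}}

```text
time_s: 16.2
position: [0.5888, -0.2546, 0.1049]
tool_rot: [[-0.863, 0.075, 0.5], [0.065, 0.997, -0.038], [-0.501, -0.001, -0.865]]
ft_force: [0.2, 0.0, -0.1]
grip_width: -0.0002
gripper_force: 0.0
```

```bash
python3 -c "
exec(open('w.py').read())
from cl import *
im,d,P=wcloud('w9'); q=P[(abs(P[:,0])<24)&(abs(P[:,1])<12)&(P[:,2]<35),2]; print(np.median(q),len(q))"
```

```text
[-0.3 -0.3  5.8] Fbay [ 0.1  0.1 -0.1] 16.2
t 16.2 in bay frame [-0.3 -0.3  5.8] turn first [-0.0008  0.0014 -0.0001] then dp cm [-0.03  0.03 -4.42] | dp cm in present axes [-0.04  0.03 -4.42]
9.94851120302001 1800
```

Emit:
{"fn": "move_arm", "kwargs": {"jaw": [0,0,0,0,0,0,0,0,0,0,0], "dp": [[0,0,1],[0,0,1],[0,0,0.5],[0,0,0.2],[0,0,0.2],[0,0,0.2],[0,0,0.2],[0,0,0.2],[0,0,0.2],[0,0,0.25],[0,0,0]], "turn": [[0,0,0],[0,0,0],[0,0,0],[0,0,0],[0,0,0],[0,0,0],[0,0,0],[0,0,0],[0,0,0],[0,0,0],[0,0,0]]}}

```text
time_s: 17.17
position: [0.6079, -0.2556, 0.0707]
tool_rot: [[-0.864, 0.075, 0.499], [0.064, 0.997, -0.037], [-0.5, -0.0, -0.866]]
ft_force: [-15.4, 2.7, 13.6]
grip_width: -0.0001
gripper_force: 9.7
```

```bash
python3 -c "
exec(open('w.py').read())
from cl import *
im,d,P=wcloud('w10'); q=P[(abs(P[:,0])<24)&(abs(P[:,1])<12)&(P[:,2]<14),2]; print(np.median(q),len(q))"
```

```text
[ -0.8   0.  -33.4] Fbay [-6.6  1.6 19.6] 17.1667
t 17.17 in bay frame [ -0.8   0.  -33.4] turn first [0.0001 0.0002 0.0005] then dp cm [-0.08 -0.   -8.34] | dp cm in present axes [-0.08 -0.   -8.34]
2.5367623535296815 1723
```

Emit:
{"fn": "move_arm", "kwargs": {"jaw": [0,0,0,0,0,0], "dp": [[0,0,-2],[0,0,-2],[0,0,-2],[0,0,0],[0,0,0],[0,0,0]], "turn": [[0,0,0],[0,0,0],[0,0,0],[0,0,0],[0,0,0],[0,0,0]]}}

```text
time_s: 17.72
position: [0.5788, -0.2536, 0.1212]
tool_rot: [[-0.864, 0.075, 0.499], [0.065, 0.997, -0.037], [-0.5, 0.0, -0.866]]
ft_force: [0.6, 0.0, 0.3]
grip_width: 0.0002
gripper_force: 0.0
```

```bash
python3 -c "
exec(open('w.py').read())
from cl import *
im,d,P=wcloud('w11'); q=P[(abs(P[:,0])<24)&(abs(P[:,1])<12)&(P[:,2]<35),2]; print(np.median(q),len(q))"
```

```text
[-0.9 -0.1 25. ] Fbay [ 0.7  0.1 -0. ] 17.7167
t 17.72 in bay frame [-0.9 -0.1 25. ] turn first [ 0.0003  0.     -0.0003] then dp cm [-0.09  0.01 -2.5 ] | dp cm in present axes [-0.09  0.01 -2.5 ]
10.17956238946467 1843
```

```bash
python3 -c "
import cv2
a=cv2.imread('pics/w10.png');b=cv2.imread('pics/w11.png')
cv2.imwrite('pics/v3.png',cv2.hconcat([cv2.resize(a[50:290,170:420],(400,384)),cv2.resize(b[50:290,170:420],(400,384))]))"
```

```text
(no output)
```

View pics/v3.png

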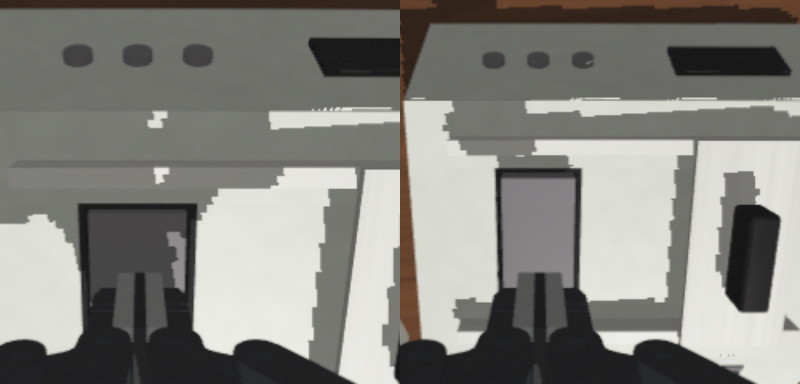

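All the deep presses showed over 19 N (on the stop), and the shallow one showed 12 N (under 7 mm). The remaining window is about 14–15 N, so I'll aim between them without touching the stop.

Emit:
{"fn": "move_arm", "kwargs": {"jaw": [0,0,0,0,0,0,0,0,0,0,0,0], "dp": [[0,0,2],[0,0,1.5],[0,0,1],[0,0,0.2],[0,0,0.2],[0,0,0.2],[0,0,0.2],[0,0,0.2],[0,0,0.15],[0,0,0.1],[0,0,0.08],[0,0,0]], "turn": [[0,0,0],[0,0,0],[0,0,0],[0,0,0],[0,0,0],[0,0,0],[0,0,0],[0,0,0],[0,0,0],[0,0,0],[0,0,0],[0,0,0]]}}

```text
time_s: 18.77
position: [0.6075, -0.2558, 0.072]
tool_rot: [[-0.863, 0.075, 0.499], [0.065, 0.997, -0.038], [-0.501, -0.0, -0.866]]
ft_force: [-8.6, 1.3, 8.1]
grip_width: 0.0001
gripper_force: 5.7
```

```bash
python3 -c "
exec(open('w.py').read())
from cl import *
im,d,P=wcloud('w12'); np.save('w12.npy',P)
q=P[(P[:,0]<-5)&(P[:,0]>-26)&(abs(P[:,1])<12)&(abs(P[:,2])<14)]
f=P[(P[:,0]<20)&(P[:,0]>-30)&(abs(P[:,1]-35)<12)&(abs(P[:,2])<8)]
for g in (q,f): print(len(g),g.mean(0),np.linalg.lstsq(np.c_[g[:,:2],np.ones(len(g))],g[:,2],rcond=None)[0])"
```

```text
[ -0.5  -0.1 -32.1] Fbay [-3.5  0.6 11.3] 18.7667
t 18.77 in bay frame [ -0.5  -0.1 -32.1] turn first [-0.0002  0.0007  0.0002] then dp cm [-0.05  0.01 -8.21] | dp cm in present axes [-0.06  0.01 -8.21]
1859 [-16.17870577   0.02403475   4.55708816] [ 1.65929567e-01 -4.99820383e-03  7.24173393e+00]
3925 [-6.93956238 34.84600092 -0.36742223] [ 0.00164496  0.00210508 -0.42936058]
```

```bash
python3 -c "
import numpy as np
P=np.load('w12.npy')
for x in range(-32,4,3):
  q=P[(P[:,0]>x)&(P[:,0]<x+3)&(abs(P[:,1])<13)&(abs(P[:,2])<16)]
  if len(q): print(x,len(q),np.percentile(q[:,2],[5,25,50,75,95]).round(1), [np.median(q[(q[:,1]>a)&(q[:,1]<a+8),2]).round(1) for a in (-13,-4,5)])"
```

```text
-32 421 [-1.7 -1.  -0.1  2.6  4.2] [np.float64(-0.2), np.float64(-0.1), np.float64(0.1)]
-29 320 [2.6 3.2 3.6 4.  4.6] [np.float64(3.6), np.float64(3.6), np.float64(3.7)]
-26 300 [2.6 3.3 3.7 4.1 4.7] [np.float64(3.7), np.float64(3.8), np.float64(3.7)]
-23 301 [2.7 3.3 3.7 4.1 4.7] [np.float64(3.7), np.float64(3.6), np.float64(3.7)]
-20 304 [2.8 3.2 3.6 4.1 4.7] [np.float64(3.7), np.float64(3.6), np.float64(3.5)]
-17 290 [2.6 3.3 3.7 4.1 4.7] [np.float64(3.6), np.float64(3.7), np.float64(3.8)]
-14 491 [ 2.9  3.6  4.3 10.8 14.9] [np.float64(4.1), np.float64(8.5), np.float64(3.9)]
-11 182 [2.8 3.3 3.7 4.1 5.3] [np.float64(3.6), np.float64(3.6), np.float64(3.8)]
-8 246 [ 2.9  3.5  4.6 13.2 15.5] [np.float64(4.6), np.float64(nan), np.float64(4.6)]
-5 22 [2.7 3.2 3.5 3.8 4. ] [np.float64(3.4), np.float64(nan), np.float64(3.6)]
  return _methods._mean(a, axis=axis, dtype=dtype,
  ret = ret.dtype.type(ret / rcount)
```

Emit:
{"fn": "move_arm", "kwargs": {"jaw": [0,0,0,0], "dp": [[0,0,0.06],[0,0,0.05],[0,0,0],[0,0,0]], "turn": [[0,0,0],[0,0,0],[0,0,0],[0,0,0]]}}

```text
time_s: 19.15
position: [0.6079, -0.2558, 0.0714]
tool_rot: [[-0.863, 0.075, 0.499], [0.064, 0.997, -0.038], [-0.501, -0.001, -0.866]]
ft_force: [-12.4, 2.6, 12.2]
grip_width: -0.0
gripper_force: 8.3
```

```bash
cat > tp.py <<'E'
exec(open('w.py').read())
from cl import *
import sys
im,d,P=wcloud(sys.argv[1])
q=P[(P[:,0]<-17)&(P[:,0]>-26)&(abs(P[:,1])<12)&(P[:,2]>-6)&(P[:,2]<40)]
f=P[(P[:,0]<20)&(P[:,0]>-30)&(abs(P[:,1]-35)<12)&(abs(P[:,2])<8)]
print("top above face",np.median(q[:,2])-np.median(f[:,2]))
E
python3 tp.py w13
```

```text
[ -0.5  -0.1 -32.7] Fbay [-4.8  1.7 16.8] 19.15
t 19.15 in bay frame [ -0.5  -0.1 -32.7] turn first [-0.0004  0.0008  0.0004] then dp cm [-0.05  0.01 -8.27] | dp cm in present axes [-0.06  0.01 -8.27]
top above face 3.359726563860154
```

Emit:
{"fn": "move_arm", "kwargs": {"jaw": [0,0,0,0,0,0,0], "dp": [[0,0,-0.5],[0,0,-1],[0,0,-1.5],[0,0,-2],[0,0,-1],[0,0,0],[0,0,0]], "turn": [[0,0,0],[0,0,0],[0,0,0],[0,0,0],[0,0,0],[0,0,0],[0,0,0]]}}

```text
time_s: 19.78
position: [0.5784, -0.2538, 0.1227]
tool_rot: [[-0.863, 0.075, 0.499], [0.065, 0.997, -0.038], [-0.501, -0.001, -0.865]]
ft_force: [-0.7, 0.3, -0.9]
grip_width: 0.0002
gripper_force: 0.0
```

```bash
python3 tp.py w14
```

```text
[-0.5 -0.3 26.4] Fbay [-1.1  0.2 -0.4] 19.7833
t 19.78 in bay frame [-0.5 -0.3 26.4] turn first [-0.0007  0.0011 -0.0001] then dp cm [-0.05  0.03 -2.36] | dp cm in present axes [-0.05  0.03 -2.36]
top above face 11.032352633236075
```

Emit:
{"fn": "move_arm", "kwargs": {"jaw": [0,0,0,0,0,0,0,0,0,0,0], "dp": [[0.1,0,2],[0,0,1.5],[0,0,1],[0,0,0.3],[0,0,0.2],[0,0,0.2],[0.02,0,0.2],[0.02,0,0.2],[0.03,0,0.2],[0.03,0,0.2],[0,0,0]], "turn": [[0,0,0],[0,0,0],[0,0,0],[0,0,0],[0,0,0],[0,0,0],[0,0,0],[0,0,0],[0,0,0],[0,0,0],[0,0,0]]}}

```text
time_s: 20.75
position: [0.6068, -0.2557, 0.0706]
tool_rot: [[-0.863, 0.075, 0.5], [0.065, 0.997, -0.038], [-0.502, -0.001, -0.865]]
ft_force: [-7.0, 2.6, 10.5]
grip_width: 0.0002
gripper_force: 6.4
```

```bash
python3 tp.py w15
```

```text
[ -1.8  -0.1 -32.9] Fbay [-1.   2.  12.7] 20.75
t 20.75 in bay frame [ -1.8  -0.1 -32.9] turn first [-0.0004  0.002   0.0003] then dp cm [-0.18  0.01 -8.29] | dp cm in present axes [-0.2   0.01 -8.29]
top above face 3.1717431673193017
```

Emit:
{"fn": "move_arm", "kwargs": {"jaw": [0,0,0,0], "dp": [[0.05,0,0.1],[0.05,0,0.1],[0,0,0],[0,0,0]], "turn": [[0,0,0],[0,0,0],[0,0,0],[0,0,0]]}}

```text
time_s: 21.13
position: [0.6073, -0.2559, 0.0697]
tool_rot: [[-0.862, 0.075, 0.502], [0.064, 0.997, -0.039], [-0.503, -0.001, -0.864]]
ft_force: [-10.0, 4.8, 17.6]
grip_width: -0.0001
gripper_force: 10.5
```

```bash
python3 tp.py w16
```

```text
[ -1.9  -0.3 -33.9] Fbay [-0.2  4.  20.4] 21.1333
t 21.13 in bay frame [ -1.9  -0.3 -33.9] turn first [-0.0013  0.0039  0.0007] then dp cm [-0.19  0.03 -8.39] | dp cm in present axes [-0.22  0.02 -8.39]
top above face 2.1888003957844004
```

Emit:
{"fn": "move_arm", "kwargs": {"jaw": [0,0,0,0], "dp": [[0.04,0,0.1],[0.04,0,0.1],[0,0,0],[0,0,0]], "turn": [[0,0,0],[0,0,0],[0,0,0],[0,0,0]]}}

```text
time_s: 21.52
position: [0.6078, -0.256, 0.0689]
tool_rot: [[-0.861, 0.075, 0.503], [0.063, 0.997, -0.04], [-0.505, -0.002, -0.863]]
ft_force: [-16.6, 7.5, 28.9]
grip_width: 0.0
gripper_force: 16.6
```

```bash
python3 tp.py w17
```

```text
[ -1.8  -0.3 -34.8] Fbay [-0.4  6.2 33.6] 21.5167
t 21.52 in bay frame [ -1.8  -0.3 -34.8] turn first [-0.0019  0.0055  0.0012] then dp cm [-0.18  0.03 -8.48] | dp cm in present axes [-0.23  0.01 -8.48]
top above face 1.320009653633242
```

Emit:
{"fn": "move_arm", "kwargs": {"jaw": [0,0,0,0], "dp": [[0.04,0,0.1],[0.04,0,0.1],[0,0,0],[0,0,0]], "turn": [[0,0,0],[0,0,0],[0,0,0],[0,0,0]]}}

```text
time_s: 21.9
position: [0.608, -0.2561, 0.0688]
tool_rot: [[-0.86, 0.075, 0.505], [0.063, 0.997, -0.041], [-0.506, -0.003, -0.862]]
ft_force: [-29.6, 10.9, 46.5]
grip_width: -0.0
gripper_force: 27.3
```

```bash
python3 tp.py w18
```

```text
[ -1.7  -0.4 -35.1] Fbay [-3.   8.7 55.4] 21.9
t 21.9 in bay frame [ -1.7  -0.4 -35.1] turn first [-0.0028  0.0074  0.002 ] then dp cm [-0.17  0.04 -8.51] | dp cm in present axes [-0.23  0.02 -8.5 ]
top above face 1.1911794554157857
```

That is the true hard stop: force rises from 33 to 55 N with only 0.1 mm of motion. Releasing.

Emit:
{"fn": "move_arm", "kwargs": {"jaw": [0,0,0,0,0,0,0,0,0], "dp": [[-0.1,0,-0.5],[-0.1,0,-1],[0,0,-2],[0,0,-3],[0,0,-2],[0,0,-1],[0,0,-0.5],[0,0,0],[0,0,0]], "turn": [[0,0,0],[0,0,0],[0,0,0],[0,0,0],[0,0,0],[0,0,0],[0,0,0],[0,0,0],[0,0,0]]}}

```text
time_s: 22.7
position: [0.5592, -0.252, 0.1496]
tool_rot: [[-0.864, 0.075, 0.498], [0.065, 0.997, -0.037], [-0.5, 0.001, -0.866]]
ft_force: [-0.2, 0.5, -0.9]
grip_width: 0.0
gripper_force: 0.0
```

```bash
python3 tp.py w19
```

```text
[-3.7 -0.  59.4] Fbay [-0.6  0.5 -0.6] 22.7
t 22.7 in bay frame [-3.7 -0.  59.4] turn first [ 0.0007 -0.0006 -0.0005] then dp cm [-0.37  0.    0.94] | dp cm in present axes [-0.37  0.    0.94]
top above face 9.71542270552943
```

Latched again. The combination I haven't tried is about 7.6 mm, not on the stop, with an immediate quick release.

Emit:
{"fn": "move_arm", "kwargs": {"jaw": [0,0,0,0,0,0,0,0,0], "dp": [[-0.2,0,2],[0,0,3],[0,0,2],[0,0,1],[0,0,0.3],[0,0,0.3],[0.05,0,0.3],[0.05,0,0.3],[0.05,0,0.3]], "turn": [[0,0,0],[0,0,0],[0,0,0],[0,0,0],[0,0,0],[0,0,0],[0,0,0],[0,0,0],[0,0,0]]}}

```text
time_s: 23.5
position: [0.6073, -0.2559, 0.0703]
tool_rot: [[-0.862, 0.075, 0.501], [0.064, 0.997, -0.039], [-0.503, -0.001, -0.865]]
ft_force: [-14.4, 5.8, 22.7]
grip_width: 0.0004
gripper_force: 13.5
```

Emit:
{"fn": "move_arm", "kwargs": {"jaw": [0,0,0,0,0,0,0], "dp": [[0,0,0],[0,0,-4],[0,0,-4],[0,0,-1.5],[0,0,0],[0,0,0],[0,0,0]], "turn": [[0,0,0],[0,0,0],[0,0,0],[0,0,0],[0,0,0],[0,0,0],[0,0,0]]}}

```text
time_s: 24.08
position: [0.5595, -0.252, 0.1499]
tool_rot: [[-0.864, 0.075, 0.498], [0.066, 0.997, -0.037], [-0.5, 0.001, -0.866]]
ft_force: [0.2, 0.5, -0.7]
grip_width: -0.0
gripper_force: 0.0
```

```bash
python3 tp.py w20; python3 -c "
from h import *
print(inbay([0.6,-0.25,0.07]))"
```

```text
[-3.3  0.  59.5] Fbay [-0.2  0.5 -0.7] 24.0833
t 24.08 in bay frame [-3.3  0.  59.5] turn first [ 0.0005 -0.0004 -0.0006] then dp cm [-0.33 -0.    0.95] | dp cm in present axes [-0.33 -0.    0.95]
top above face 11.045485714349338
[ -8.4   5.1 -29.8]
```

Emit:
{"fn": "move_arm", "kwargs": {"jaw": [0,0,0,0,0,0,0], "dp": [[-0.2,0,2],[0,0,3],[0,0,2],[0,0,0.7],[0,0,0],[0.1,0,1.2],[0.1,0,0.9]], "turn": [[0,0,0],[0,0,0],[0,0,0],[0,0,0],[0,0,0],[0,0,0],[0,0,0]]}}

```text
time_s: 24.72
position: [0.6094, -0.2565, 0.0687]
tool_rot: [[-0.861, 0.075, 0.503], [0.064, 0.997, -0.04], [-0.504, -0.002, -0.864]]
ft_force: [-80.1, 14.9, 114.4]
grip_width: -0.0002
gripper_force: 71.5
```

Emit:
{"fn": "move_arm", "kwargs": {"jaw": [0,0,0,0,0,0], "dp": [[0,0,-3],[0,0,-4],[0,0,-2.8],[0,0,0],[0,0,0],[0,0,0]], "turn": [[0,0,0],[0,0,0],[0,0,0],[0,0,0],[0,0,0],[0,0,0]]}}

```text
time_s: 25.22
position: [0.5595, -0.2521, 0.1504]
tool_rot: [[-0.863, 0.075, 0.499], [0.065, 0.997, -0.038], [-0.5, 0.0, -0.866]]
ft_force: [0.3, 0.3, -0.1]
grip_width: 0.0001
gripper_force: 0.0
```

```bash
python3 tp.py w21; python3 - <<'E'
import cv2
a=cv2.imread('pics/w19.png');b=cv2.imread('pics/w21.png')
cv2.imwrite('pics/v4.png',cv2.hconcat([cv2.resize(a[50:290,170:420],(400,384)),cv2.resize(b[50:290,170:420],(400,384))]))
E
```

```text
[-3.  -0.1 59.9] Fbay [ 0.2  0.3 -0.2] 25.2167
t 25.22 in bay frame [-3.  -0.1 59.9] turn first [-0.      0.0003 -0.0003] then dp cm [-0.3   0.01  0.99] | dp cm in present axes [-0.3   0.01  0.99]
top above face 10.913294871459529
```

View pics/v4.png

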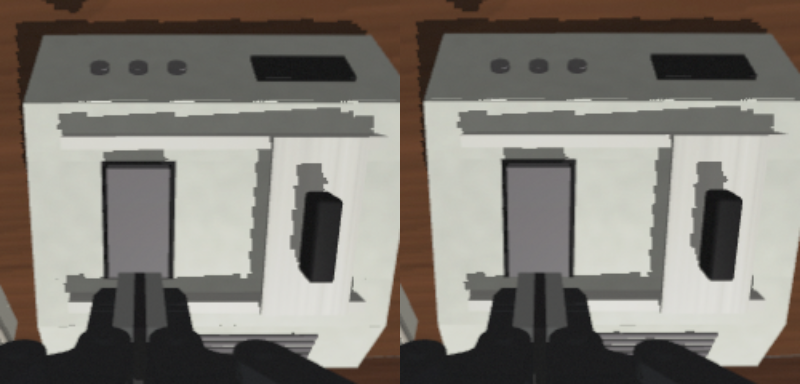

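The last hit read 140 N at the wrist, over the 120 N limit. That was my mistake, I pressed too fast, and I'll report it at the end. As a diagnostic, I'll grip the exposed 10 mm gently and test whether the cassette is really held.

Emit:
{"fn": "move_arm", "kwargs": {"jaw": [4.5,4.5,4.5,4.5,4.5,4.5,4.5,4.5], "dp": [[-0.2,0,0],[0,0,1],[0,0,3],[0,0,3],[0,0,1.5],[0,0,0.7],[0,0,0.3],[0,0,0]], "turn": [[0,0,0],[0,0,0],[0,0,0],[0,0,0],[0,0,0],[0,0,0],[0,0,0],[0,0,0]]}}

```text
time_s: 25.93
position: [0.6088, -0.2556, 0.0687]
tool_rot: [[-0.864, 0.075, 0.498], [0.065, 0.997, -0.037], [-0.499, 0.001, -0.866]]
ft_force: [-0.5, 0.1, -0.6]
grip_width: 0.0453
gripper_force: 0.0
```

Emit:
{"fn": "move_arm", "kwargs": {"jaw": [2.6,2.6,2.6,2.6], "dp": [[0,0,0],[0,0,0],[0,0,0],[0,0,0]], "turn": [[0,0,0],[0,0,0],[0,0,0],[0,0,0]], "force": 40}}

```text
time_s: 26.27
position: [0.6087, -0.2561, 0.0703]
tool_rot: [[-0.863, 0.075, 0.5], [0.065, 0.997, -0.038], [-0.501, -0.001, -0.865]]
ft_force: [-1.1, 0.5, 2.2]
grip_width: 0.0284
gripper_force: 43.1
```

```bash
python3 w.py
```

```text
[ -0.3  -0.4 -34.1] Fbay [0.1 0.5 2.4] 26.2667
```

Emit:
{"fn": "move_arm", "kwargs": {"jaw": [2.6,2.6,2.6,2.6], "dp": [[0,0,-0.1],[0,0,-0.1],[0,0,0],[0,0,0]], "turn": [[0,0,0],[0,0,0],[0,0,0],[0,0,0]]}}

```text
time_s: 26.6
position: [0.6079, -0.2559, 0.0716]
tool_rot: [[-0.863, 0.075, 0.5], [0.065, 0.997, -0.038], [-0.501, -0.0, -0.865]]
ft_force: [2.7, -0.3, 0.5]
grip_width: 0.0286
gripper_force: 42.8
```

```bash
python3 w.py
```

```text
[ -0.3  -0.2 -32.6] Fbay [ 2.6 -0.1 -0.9] 26.6
```

Emit:
{"fn": "move_arm", "kwargs": {"jaw": [2.6,2.6,2.6,2.6], "dp": [[0,0,-0.2],[0,0,-0.1],[0,0,0],[0,0,0]], "turn": [[0,0,0],[0,0,0],[0,0,0],[0,0,0]]}}

```text
time_s: 26.93
position: [0.6068, -0.2558, 0.0735]
tool_rot: [[-0.863, 0.075, 0.499], [0.065, 0.997, -0.038], [-0.501, 0.0, -0.866]]
ft_force: [10.4, -0.9, -7.3]
grip_width: 0.0291
gripper_force: 41.6
```

```bash
python3 tp.py w22
```

```text
[ -0.3  -0.2 -30.4] Fbay [  5.4  -0.2 -11.5] 26.9333
t 26.93 in bay frame [ -0.3  -0.2 -30.4] turn first [-0.0001  0.001  -0.0004] then dp cm [-0.03  0.02 -8.04] | dp cm in present axes [-0.04  0.02 -8.04]
top above face 14.553234334310472
```

Emit:
{"fn": "move_arm", "kwargs": {"jaw": [2.6,2.6,2.6,2.6], "dp": [[0,0,-0.1],[0,0,-0.1],[0,0,0],[0,0,0]], "turn": [[0,0,0],[0,0,0],[0,0,0],[0,0,0]]}}

```text
time_s: 27.32
position: [0.6063, -0.2557, 0.0749]
tool_rot: [[-0.863, 0.076, 0.5], [0.066, 0.997, -0.038], [-0.501, 0.0, -0.865]]
ft_force: [16.3, -1.7, -10.9]
grip_width: 0.0288
gripper_force: 41.7
```

```bash
python3 tp.py w23
```

```text
[ -0.1  -0.2 -28.9] Fbay [  8.7  -0.5 -17.6] 27.3167
t 27.32 in bay frame [ -0.1  -0.2 -28.9] turn first [ 0.      0.0012 -0.0007] then dp cm [-0.01  0.02 -7.89] | dp cm in present axes [-0.02  0.02 -7.89]
top above face 16.031165237812875
```

```bash
python3 -c "
from cl import *
for n in ('wrist','side','top'):
  im,d=cams.get_image(n); c,T=cam_T(n); v,u=np.mgrid[:384,:512]; ok=d>0
  P=(pts(c,T,u[ok],v[ok],d[ok])-M)@np.stack([bx,by,bz],1)*1000; C=im[ok].astype(int).sum(1)/3
  f=P[(abs(P[:,1])>14)&(abs(P[:,1])<26)&(abs(P[:,0])<14)&(P[:,2]>3)&(P[:,2]<60)]
  print(n,np.histogram(f[:,2],range(3,45,3))[0])
  t=P[(abs(P[:,1])<12)&(abs(P[:,0])<28)&(P[:,2]>3)&(P[:,2]<24)]; print(np.median(t,0),len(t))
"; ls -la . | head -30
```

```text
wrist [  0   0  13  97 227 141 168 157 176 197 197 179 163]
[-2.90213503  0.07645452 15.54686492] 5021
side [ 5  3 10  4  7  5  8  4  4  6  3  6  0]
[-12.60165859   0.94898002  17.04118125] 88
top [ 7  0  2  1 11  9  8  8  9  9  9  8  7]
[13.08352152 -1.15600256 16.53988073] 199
total 8668
drwxr-xr-x  3 agent agent    4096 Dec  3 23:16 .
drwxr-xr-x 23 root  root     4096 Dec  3 23:06 ..
-rw-r--r--  1 agent agent     438 Dec  3 23:11 cl.py
-rw-r--r--  1 agent agent    1515 Dec  3 23:08 fit.py
-rw-r--r--  1 agent agent    1675 Dec  3 23:08 h.py
drwxr-xr-x  2 agent agent    4096 Dec  3 23:20 pics
-rw-r--r--  1 agent agent 1376748 Dec  3 23:07 side0.npz
-rw-r--r--  1 agent agent 1376748 Dec  3 23:07 top0.npz
-rw-r--r--  1 agent agent     279 Dec  3 23:16 tp.py
-rw-r--r--  1 agent agent     122 Dec  3 23:12 w.py
-rw-r--r--  1 agent agent 4699856 Dec  3 23:15 w12.npy
-rw-r--r--  1 agent agent 1376748 Dec  3 23:08 wrist0.npz
```

Emit:
{"fn": "move_arm", "kwargs": {"jaw": [2.6,2.6,2.6,3.6,3.6,3.6,2.6,2.6,2.6,2.6], "dp": [[0,0,0.3],[0,0,0.3],[0,0,0],[0,0,0],[0,0,0],[0,0,-0.15],[0,0,0],[0,0,0],[0,0,0],[0,0,0]], "turn": [[0,0,0],[0,0,0],[0,0,0],[0,0,0],[0,0,0],[0,0,0],[0,0,0],[0,0,0],[0,0,0],[0,0,0]], "force": 80}}

```text
time_s: 28.35
position: [0.6071, -0.2556, 0.0715]
tool_rot: [[-0.864, 0.075, 0.498], [0.065, 0.997, -0.037], [-0.5, 0.0, -0.866]]
ft_force: [-2.6, 0.6, 1.5]
grip_width: 0.0275
gripper_force: 69.5
```

```bash
python3 tp.py w24; python3 -c "
from h import *
s=observe();print(s['grip_width'],s['gripper_force'])"
```

```text
[ -1.1   0.  -32.2] Fbay [-1.5  0.4  2.6] 28.35
t 28.35 in bay frame [ -1.1   0.  -32.2] turn first [ 0.0004 -0.0003 -0.0001] then dp cm [-0.11 -0.   -8.22] | dp cm in present axes [-0.11 -0.   -8.22]
top above face 10.419234529071593
0.027426437986793128 69.56942081451416
```

Emit:
{"fn": "move_arm", "kwargs": {"jaw": [2.6,2.6,2.6,2.6,2.6,2.6], "dp": [[0,0,0.2],[0,0,0.2],[0,0,0.2],[0.02,0,0.15],[0.02,0,0.1],[0,0,0]], "turn": [[0,0,0],[0,0,0],[0,0,0],[0,0,0],[0,0,0],[0,0,0]]}}

```text
time_s: 28.9
position: [0.6096, -0.2559, 0.0677]
tool_rot: [[-0.863, 0.074, 0.5], [0.063, 0.997, -0.038], [-0.501, -0.001, -0.865]]
ft_force: [-44.0, 7.0, 46.4]
grip_width: 0.027
gripper_force: 100.8
```

```bash
python3 tp.py w25; python3 -c "
from h import *
s=observe();print(s['grip_width'],s['gripper_force'])"
```

```text
[ -0.8  -0.  -36.8] Fbay [-15.2   3.7  62.3] 28.9
t 28.9 in bay frame [ -0.8  -0.  -36.8] turn first [-0.0007  0.0014  0.0018] then dp cm [-0.08  0.   -8.68] | dp cm in present axes [-0.09 -0.   -8.68]
top above face 5.985483179730891
0.027011050856519992 100.73255703601902
```

Emit:
{"fn": "move_arm", "kwargs": {"jaw": [2.6,6,6,6,6,6,6], "dp": [[0,0,-0.2],[0,0,-0.2],[0,0,0],[0,0,-1],[0,0,-3],[0,0,-3],[0,0,0]], "turn": [[0,0,0],[0,0,0],[0,0,0],[0,0,0],[0,0,0],[0,0,0],[0,0,0]]}}

```text
time_s: 29.53
position: [0.5744, -0.2542, 0.1329]
tool_rot: [[-0.861, 0.076, 0.503], [0.063, 0.997, -0.042], [-0.505, -0.004, -0.863]]
ft_force: [0.8, 0.6, 0.7]
grip_width: 0.0599
gripper_force: 0.0
```

```bash
python3 tp.py w26; python3 -c "
import cv2
a=cv2.imread('pics/w25.png');b=cv2.imread('pics/w26.png')
cv2.imwrite('pics/v5.png',cv2.hconcat([cv2.resize(a[50:290,170:420],(400,384)),cv2.resize(b[50:290,170:420],(400,384))]))"
```

```text
[ 1.2 -1.1 37.2] Fbay [1.  0.6 0.2] 29.5333
t 29.53 in bay frame [ 1.2 -1.1 37.2] turn first [-0.0038  0.0054  0.0014] then dp cm [ 0.12  0.11 -1.28] | dp cm in present axes [ 0.11  0.1  -1.28]
top above face 11.001732960812188
```

View pics/v5.png

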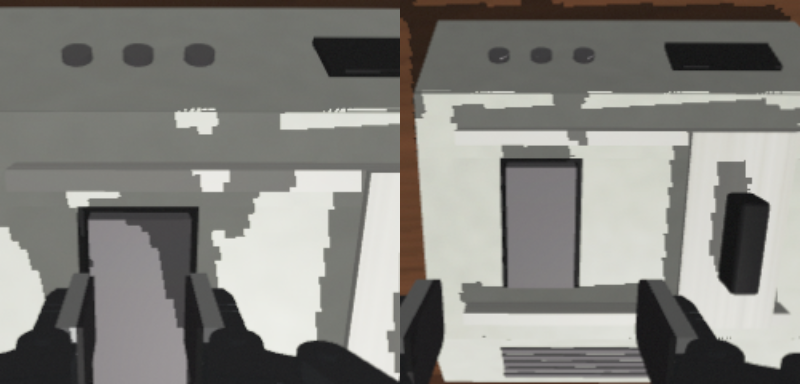

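Emit:
{"fn": "move_arm", "kwargs": {"jaw": [0,0,0,0,0,0], "dp": [[0,0,0],[0,0,0],[0,0,1.5],[0,0,1.5],[0,0,1],[0,0,0]], "turn": [[0,0,0],[0,0,0],[0,0,0],[0,0,0],[0,0,0],[0,0,0]]}}

```text
time_s: 30.08
position: [0.5943, -0.254, 0.0905]
tool_rot: [[-0.865, 0.074, 0.496], [0.066, 0.997, -0.034], [-0.497, 0.003, -0.868]]
ft_force: [0.5, 0.1, -0.4]
grip_width: 0.0002
gripper_force: 0.0
```

```bash
python3 tp.py w27
```

```text
[-2.8  0.7 -9.4] Fbay [ 0.3  0.1 -0.6] 30.0833
t 30.08 in bay frame [-2.8  0.7 -9.4] turn first [ 0.0029 -0.0034 -0.0009] then dp cm [-0.28 -0.07 -5.94] | dp cm in present axes [-0.26 -0.05 -5.94]
top above face 11.028316296208097
```

Emit:
{"fn": "move_arm", "kwargs": {"jaw": [0,0,0,0,0,0,0,0,0,0], "dp": [[0,0,0.5],[0,0,0.5],[0,0,0.4],[0,0,0.2],[0,0,0.2],[0.02,0,0.2],[0.02,0,0.2],[0.02,0,0.2],[0,0,0.1],[0,0,0]], "turn": [[0,0,0],[0,0,0],[0,0,0],[0,0,0],[0,0,0],[0,0,0],[0,0,0],[0,0,0],[0,0,0],[0,0,0]]}}

```text
time_s: 30.97
position: [0.6067, -0.2558, 0.0721]
tool_rot: [[-0.863, 0.075, 0.5], [0.065, 0.997, -0.038], [-0.501, -0.0, -0.865]]
ft_force: [-2.9, 2.1, 7.3]
grip_width: 0.0004
gripper_force: 3.8
```

```bash
python3 w.py; python3 w.py; python3 w.py
```

```text
[ -1.2  -0.2 -31.5] Fbay [1.  1.9 7.9] 30.9667
[ -1.2  -0.2 -31.5] Fbay [1.  1.9 7.9] 30.9667
[ -1.2  -0.2 -31.5] Fbay [1.  1.9 7.9] 30.9667
```

Stepping in 0.5–1 mm increments now, reading force each time.

Emit:
{"fn": "move_arm", "kwargs": {"jaw": [0,0,0,0], "dp": [[0.02,0,0.06],[0.02,0,0.06],[0,0,0],[0,0,0]], "turn": [[0,0,0],[0,0,0],[0,0,0],[0,0,0]]}}

```text
time_s: 31.3
position: [0.607, -0.2558, 0.0716]
tool_rot: [[-0.862, 0.075, 0.501], [0.065, 0.997, -0.038], [-0.502, -0.001, -0.865]]
ft_force: [-4.8, 2.9, 11.6]
grip_width: 0.0004
gripper_force: 6.1
```

```bash
python3 w.py
```

```text
[ -1.1  -0.2 -32.1] Fbay [ 1.5  2.5 12.6] 31.3
```

Emit:
{"fn": "move_arm", "kwargs": {"jaw": [0,0,0], "dp": [[0.02,0,0.05],[0,0,0],[0,0,0]], "turn": [[0,0,0],[0,0,0],[0,0,0]]}}

```text
time_s: 31.55
position: [0.6073, -0.2559, 0.0711]
tool_rot: [[-0.862, 0.075, 0.501], [0.065, 0.997, -0.039], [-0.502, -0.001, -0.865]]
ft_force: [-2.1, 3.1, 7.7]
grip_width: 0.0003
gripper_force: 4.2
```

```bash
python3 tp.py w28
```

```text
[ -1.2  -0.3 -32.7] Fbay [1.9 2.9 7.8] 31.55
t 31.55 in bay frame [ -1.2  -0.3 -32.7] turn first [-0.0009  0.0026  0.0003] then dp cm [-0.12  0.03 -8.27] | dp cm in present axes [-0.14  0.02 -8.27]
top above face 3.3378845873302794
```

The force fell from 12.6 N to 7.8 N while moving deeper, so the catch has tripped. Letting go here.

Emit:
{"fn": "move_arm", "kwargs": {"jaw": [0,0,0,0,0,0,0,0,0], "dp": [[0,0,-0.5],[0,0,-1],[0,0,-2],[0,0,-3],[0,0,-2],[0,0,-1],[0,0,0],[0,0,0],[0,0,0]], "turn": [[0,0,0],[0,0,0],[0,0,0],[0,0,0],[0,0,0],[0,0,0],[0,0,0],[0,0,0],[0,0,0]]}}

```text
time_s: 32.35
position: [0.5591, -0.2519, 0.1508]
tool_rot: [[-0.864, 0.075, 0.498], [0.066, 0.997, -0.036], [-0.499, 0.001, -0.867]]
ft_force: [-0.1, -0.1, 0.4]
grip_width: 0.0002
gripper_force: 0.0
```

```bash
python3 tp.py w29
```

```text
[-3.2  0.2 60.5] Fbay [ 0.1 -0.1  0.4] 32.35
t 32.35 in bay frame [-3.2  0.2 60.5] turn first [ 0.0012 -0.0013 -0.0007] then dp cm [-0.32 -0.02  1.05] | dp cm in present axes [-0.32 -0.02  1.04]
top above face 29.963349901107527
```

Sprung up: the top is 30.0 mm out. Now I'll grip it across its 30 mm sides.

Emit:
{"fn": "move_arm", "kwargs": {"jaw": [5,5,5,5,5,5,5,5,5], "dp": [[-0.2,0,0],[0,0,0],[0,0,0.8],[0,0,2],[0,0,3],[0,0,2],[0,0,1],[0,0,0.6],[0,0,0]], "turn": [[0,0,0],[0,0,0],[0,0,0],[0,0,0],[0,0,0],[0,0,0],[0,0,0],[0,0,0],[0,0,0]]}}

```text
time_s: 33.15
position: [0.608, -0.2555, 0.0705]
tool_rot: [[-0.864, 0.075, 0.498], [0.065, 0.997, -0.036], [-0.499, 0.001, -0.867]]
ft_force: [-0.8, 0.1, -0.8]
grip_width: 0.0501
gripper_force: 0.0
```

Emit:
{"fn": "move_arm", "kwargs": {"jaw": [2.6,2.6,2.6,2.6,2.6,2.6], "dp": [[0,0,0],[0,0,0],[0,0,0],[0,0,0],[0,0,0],[0,0,0]], "turn": [[0,0,0],[0,0,0],[0,0,0],[0,0,0],[0,0,0],[0,0,0]], "force": 50}}

```text
time_s: 33.65
position: [0.6081, -0.2561, 0.0724]
tool_rot: [[-0.863, 0.075, 0.5], [0.065, 0.997, -0.038], [-0.501, -0.001, -0.865]]
ft_force: [-1.0, 0.1, 3.2]
grip_width: 0.0293
gripper_force: 54.7
```

```bash
python3 tp.py w30
```

```text
[  0.2  -0.4 -32. ] Fbay [0.7 0.  3.3] 33.65
t 33.65 in bay frame [  0.2  -0.4 -32. ] turn first [-0.0007  0.0014  0.    ] then dp cm [ 0.02  0.04 -8.2 ] | dp cm in present axes [ 0.    0.03 -8.2 ]
top above face 29.424364056798993
```

Emit:
{"fn": "move_arm", "kwargs": {"jaw": [2.6,2.6,2.6,2.6,2.6,2.6,2.6,2.6,2.6,2.6,2.6,2.6], "dp": [[0,0,-0.3],[0,0,-0.5],[0,0,-0.8],[0,0,-1],[0,0,-1.2],[0,0,-1.2],[0,0,-1],[0,0,-1],[-1,0,-1.73],[-1,0,-1.73],[-1,0,-1.73],[0,0,0]], "turn": [[0,0,0],[0,0,0],[0,0,0],[0,0,0],[0,0,0],[0,0,0],[0,0,0],[0,0,0],[0,0,0],[0,0,0],[0,0,0],[0,0,0]]}}

```text
time_s: 34.7
position: [0.5736, -0.2541, 0.1966]
tool_rot: [[-0.861, 0.075, 0.503], [0.063, 0.997, -0.041], [-0.505, -0.004, -0.863]]
ft_force: [0.2, -0.1, -0.5]
grip_width: 0.0292
gripper_force: 54.4
```

Emit:
{"fn": "move_arm", "kwargs": {"jaw": [2.6,2.6,2.6,2.6,2.6,2.6,2.6], "dp": [[0,0,0],[0,0,0],[0,0,0],[0,0,0],[0,0,0],[0,0,0],[0,0,0]], "turn": [[0,0.0873,0],[0,0.0873,0],[0,0.0873,0],[0,0.0873,0],[0,0.0873,0],[0,0.0873,0],[0,0,0]]}}

```text
time_s: 35.28
position: [0.574, -0.2529, 0.1902]
tool_rot: [[-0.997, 0.073, -0.005], [0.073, 0.997, 0.002], [0.005, 0.001, -1.0]]
ft_force: [0.2, 0.8, -2.4]
grip_width: 0.029
gripper_force: 54.3
```

```bash
cat >> h.py <<'E'
RD=np.stack([[-by[1],by[0],0],by,[0,0,-1]],1)
pan=np.array([.599,.2145,.072])
E
python3 - <<'E'
from cl import *
s=observe(); print(s['position'],s['grip_width'],s['gripper_force'])
to(pan+[.0017,0,.062],RD)
im,d=cams.get_image('wrist'); cv2.imwrite('pics/w31.png',im[:,:,::-1])
# held cassette in tool frame
TC=np.array(cams.calibration('wrist')['tool_from_camera']); c=cams.calibration('wrist')
v,u=np.mgrid[:384,:512]; ok=d>0
P=pts(c,TC,u[ok],v[ok],d[ok])*1000
k=(abs(P[:,0])<60)&(abs(P[:,1])<12)&(P[:,2]>-75)&(P[:,2]<-50); print('top',np.percentile(P[k],[3,50,97],axis=0).round(1).tolist())
k=(P[:,0]>15)&(P[:,0]<40)&(abs(P[:,1])<12)&(P[:,2]>-55)&(P[:,2]<15); print('front',np.percentile(P[k],[3,50,97],axis=0).round(1).tolist(),np.polyfit(P[k][:,2],P[k][:,0],1))
E
```

```text
[ 0.57402822 -0.25286731  0.19020591] 0.029032140233537247 54.30272161960602
t 35.28 in bay frame [29.5  0.3 87.1] turn first [ 0.0014 -0.0047  0.0016] then dp cm [ 0.84 46.81  5.62] | dp cm in present axes [ 0.75 46.8   5.69]
top [[-24.2, -11.3, -62.1], [6.0, -0.2, -61.0], [29.5, 11.3, -55.4]]
front [[29.2, -11.3, -53.8], [29.5, -0.2, -33.4], [29.8, 11.3, -0.7]] [-4.02017018e-04  2.94870021e+01]
```

Emit:
{"fn": "move_arm", "kwargs": {"jaw": [2.6,2.6,2.6,2.6,2.6,2.6,2.6,2.6,2.6,2.6,2.6,2.6], "dp": [[0,2,0],[0,3.5,0],[0,4,0],[0,4.1,0],[0,4.1,0],[0,4.1,0],[0,4.1,0],[0,4.1,0],[0,4.1,0],[0,4.1,0],[0.4,4,0],[0.4,2.6,0]], "turn": [[0,0,0],[0,0,0],[0,0,0],[0,0,0],[0,0,0],[0,0,0],[0,0,0],[0,0,0],[0,0,0],[0,0,0],[0,0,0],[0,0,0]]}}

```text
time_s: 36.33
position: [0.5974, 0.1973, 0.1917]
tool_rot: [[-0.997, 0.073, 0.001], [0.073, 0.997, 0.003], [-0.001, 0.003, -1.0]]
ft_force: [0.7, -0.4, -1.3]
grip_width: 0.0294
gripper_force: 54.3
```

Emit:
{"fn": "move_arm", "kwargs": {"jaw": [2.6,2.6,2.6,2.6,2.6,2.6,2.6], "dp": [[0,1,0],[0,1,0],[0,0,1.5],[0,0,2.5],[0,0,1.5],[0,0,0],[0,0,0]], "turn": [[0,0,0],[0,0,0],[0,0,0],[0,0,0],[0,0,0],[0,0,0],[0,0,0]]}}

```text
time_s: 36.92
position: [0.6001, 0.2129, 0.1371]
tool_rot: [[-0.997, 0.077, -0.001], [0.077, 0.997, 0.0], [0.001, 0.0, -1.0]]
ft_force: [0.7, -0.2, -1.3]
grip_width: 0.0291
gripper_force: 54.3
```

```bash
python3 - <<'E'
from cl import *
to(pan+[.0015,0,.002],RD); print(observe()['ft_force'],observe()['position'])
im,d=cams.get_image('wrist'); cv2.imwrite('pics/w32.png',im[:,:,::-1]); c,T=cam_T('wrist')
v,u=np.mgrid[:384,:512]; ok=d>0; P=pts(c,T,u[ok],v[ok],d[ok])
B=P[(abs(P[:,2]-.072)<.004)&(np.hypot(*(P[:,:2]-pan[:2]).T)<.08)]
print(len(B),B[:,2].mean(),B.min(0),B.max(0)); h=cv2.convexHull((B[:,:2]*1000).astype(np.float32)); print(cv2.minEnclosingCircle(h))
E
```

```text
t 36.92 in bay frame [ -4.8 466.7  45.6] turn first [ 0.0002 -0.0008 -0.0016] then dp cm [-0.03  0.17  6.31] | dp cm in present axes [-0.03  0.16  6.31]
[ 0.69148758 -0.19004447 -1.3430103 ] [0.60012311 0.21287189 0.13708451]
7918 0.07239886789864049 [0.54541435 0.15926719 0.06833145] [0.64091213 0.26731492 0.07493026]
((600.137451171875, 213.0128173828125), 54.85852813720703)
```

Emit:
{"fn": "move_arm", "kwargs": {"jaw": [2.6,2.6,2.6,2.6,2.6,2.6,2.6,2.6], "dp": [[-0.1,0.05,1],[0,0,2],[0,0,1.3],[0,0,0.8],[0,0,0.4],[0,0,0.2],[0,0,0.1],[0,0,0]], "turn": [[0,0,0],[0,0,0],[0,0,0],[0,0,0],[0,0,0],[0,0,0],[0,0,0],[0,0,0]]}}

```text
time_s: 37.63
position: [0.6015, 0.2147, 0.0799]
tool_rot: [[-0.997, 0.075, 0.001], [0.075, 0.997, 0.0], [-0.001, 0.001, -1.0]]
ft_force: [-0.6, -0.7, -0.8]
grip_width: 0.029
gripper_force: 54.3
```

Emit:
{"fn": "move_arm", "kwargs": {"jaw": [2.6,2.6,2.6,2.6], "dp": [[0,0,0.1],[0,0,0.1],[0,0,0],[0,0,0]], "turn": [[0,0,0],[0,0,0],[0,0,0],[0,0,0]]}}

```text
time_s: 37.97
position: [0.6012, 0.2146, 0.0774]
tool_rot: [[-0.997, 0.075, 0.0], [0.075, 0.997, 0.0], [-0.0, 0.0, -1.0]]
ft_force: [-0.2, -0.9, -2.1]
grip_width: 0.0286
gripper_force: 54.3
```

Emit:
{"fn": "move_arm", "kwargs": {"jaw": [2.6,2.6,2.6,2.6], "dp": [[0,0,0.1],[0,0,0.1],[0,0,0],[0,0,0]], "turn": [[0,0,0],[0,0,0],[0,0,0],[0,0,0]]}}

```text
time_s: 38.3
position: [0.6011, 0.2146, 0.0751]
tool_rot: [[-0.997, 0.075, -0.0], [0.075, 0.997, 0.0], [0.0, 0.0, -1.0]]
ft_force: [-0.5, 0.4, -1.5]
grip_width: 0.029
gripper_force: 54.3
```

Emit:
{"fn": "move_arm", "kwargs": {"jaw": [2.6,2.6,2.6,2.6], "dp": [[0,0,0.08],[0,0,0.07],[0,0,0],[0,0,0]], "turn": [[0,0,0],[0,0,0],[0,0,0],[0,0,0]]}}

```text
time_s: 38.63
position: [0.6012, 0.2146, 0.0743]
tool_rot: [[-0.997, 0.075, 0.001], [0.075, 0.997, 0.0], [-0.001, 0.0, -1.0]]
ft_force: [-1.4, -1.1, 3.5]
grip_width: 0.029
gripper_force: 54.9
```

Contact at TCP z = 74.3 mm. Release and retreat straight up.

Emit:
{"fn": "move_arm", "kwargs": {"jaw": [3.4,4,5,5,5,5,5,5,5,5], "dp": [[0,0,0],[0,0,0],[0,0,0],[0,0,0],[0,0,-1],[0,0,-2.5],[0,0,-3.5],[0,0,-3.5],[0,0,-2],[0,0,0]], "turn": [[0,0,0],[0,0,0],[0,0,0],[0,0,0],[0,0,0],[0,0,0],[0,0,0],[0,0,0],[0,0,0],[0,0,0]]}}

```text
time_s: 39.47
position: [0.6029, 0.2149, 0.205]
tool_rot: [[-0.997, 0.075, 0.01], [0.075, 0.997, 0.002], [-0.01, 0.003, -1.0]]
ft_force: [0.3, -0.1, -0.8]
grip_width: 0.0498
gripper_force: 0.0
```

```bash
python3 - <<'E'
from cl import *
c,T=cam_T('wrist'); im,d=cams.get_image('wrist'); v,u=np.mgrid[:384,:512]; ok=d>0; P=pts(c,T,u[ok],v[ok],d[ok])
k=P[(abs(P[:,2]-.136)<.006)&(np.hypot(*(P[:,:2]-pan[:2]).T)<.06)]; print('cassette top',len(k),np.median(k[:,2]),cv2.minAreaRect((k[:,:2]*1000).astype(np.float32)))
to(bay(0,110,105))
E
```

```text
cassette top 2324 0.1353189392775527 ((599.6412963867188, 213.70111083984375), (30.058469772338867, 56.453060150146484), 86.37621307373047)
t 39.52 in bay frame [ 29.1 468.7 100.8] turn first [ 1.500e-03 -5.182e-01 -3.000e-04] then dp cm [  2.91 -35.87  -0.42] | dp cm in present axes [  2.73 -35.87   1.02]
```

The cassette stands upright at (0.600, 0.214), within 1 mm of the pan middle. Going back to shut the cover.

Emit:
{"fn": "move_arm", "kwargs": {"jaw": [4,4,4,4,4,4,4,4,4,4,4], "dp": [[0,-2,0],[0,-3.5,0],[0,-4.1,0],[0,-4.1,0],[0,-4.1,0],[0,-4.1,0],[0,-4.1,0],[0,-4.1,0],[0.9,-4,0],[0.9,-3,0],[0.9,-1.4,0]], "turn": [[0,0,0],[0,0,0],[0,0,0],[0,0,0],[0,0,0],[0,0,0],[0,0,0],[0,0,0],[0,0,0],[0,0,0],[0,0,0]]}}

```text
time_s: 40.43
position: [0.5439, -0.1707, 0.1973]
tool_rot: [[-0.997, 0.078, -0.002], [0.078, 0.997, 0.001], [0.002, 0.001, -1.0]]
ft_force: [-1.4, 1.5, -0.2]
grip_width: 0.0398
gripper_force: 0.0
```

Emit:
{"fn": "move_arm", "kwargs": {"jaw": [4,4,4,4,4,4,4], "dp": [[0,0,0],[0,0,0],[0,0,0],[0,0,0],[0,0,0],[0,0,0],[0,0,0]], "turn": [[0,-0.087,0],[0,-0.087,0],[0,-0.087,0],[0,-0.087,0],[0,-0.087,0],[0,-0.087,0],[0,0,0]]}}

```text
time_s: 41.02
position: [0.5424, -0.166, 0.1962]
tool_rot: [[-0.865, 0.076, 0.496], [0.068, 0.997, -0.035], [-0.497, 0.003, -0.868]]
ft_force: [0.2, 0.1, 0.1]
grip_width: 0.04
gripper_force: 0.0
```

```bash
python3 -c "
from cl import *
to(bay(0,84.4,-19)); im,d,P=wcloud('w33')
G=P[(P[:,2]>28)&(P[:,2]<37)&(abs(P[:,0])<28)&(abs(P[:,1]-84)<20)]; print(len(G),np.percentile(G,[2,50,98],axis=0).round(1).tolist())"
```

```text
t 41.02 in bay frame [ -0.5  84.5 111.4] turn first [ 0.0021 -0.0037 -0.0028] then dp cm [-5.000e-02 -1.000e-02  1.304e+01] | dp cm in present axes [-0.1  -0.04 13.04]
t 41.02 in bay frame [ -0.5  84.5 111.4] turn first [ 0.0021 -0.0037 -0.0028] then dp cm [-0.05 -8.45  6.14] | dp cm in present axes [-0.09 -8.46  6.12]
578 [[-18.5, 76.5, 30.8], [-0.1, 81.9, 32.9], [19.6, 87.2, 34.2]]
```

Emit:
{"fn": "move_arm", "kwargs": {"jaw": [4,4,4,4,4,4,4,0.8,0.8,0.8,0.8,0.8], "dp": [[0,-0.15,2],[0,0,3.5],[0,0,3.5],[0,0,2],[0,0,1.3],[0,0,0.6],[0,0,0],[0,0,0],[0,0,0],[0,0,0],[0,0,0],[0,0,0]], "turn": [[0,0,0],[0,0,0],[0,0,0],[0,0,0],[0,0,0],[0,0,0],[0,0,0],[0,0,0],[0,0,0],[0,0,0],[0,0,0],[0,0,0]], "force": 25}}

```text
time_s: 42.07
position: [0.6096, -0.1738, 0.088]
tool_rot: [[-0.864, 0.075, 0.499], [0.065, 0.997, -0.038], [-0.5, -0.0, -0.866]]
ft_force: [-2.7, 2.7, 6.1]
grip_width: 0.0111
gripper_force: 30.1
```

Emit:
{"fn": "move_arm", "kwargs": {"jaw": [0.8,0.8], "dp": [[0,0,0],[0,0,0]], "turn": [[0,0,0],[0,0,0]]}}

```text
time_s: 42.23
position: [0.6096, -0.1738, 0.088]
tool_rot: [[-0.864, 0.075, 0.499], [0.065, 0.997, -0.038], [-0.5, -0.001, -0.866]]
ft_force: [-2.3, 1.7, 6.3]
grip_width: 0.0111
gripper_force: 30.2
```

```bash
python3 w.py; python3 -c "
from h import *
s=observe(); print(s['grip_width'],s['gripper_force'])"
```

```text
[  3.9  81.8 -16.1] Fbay [1.1 1.5 6.7] 42.2333
0.01105739573715269 30.166931748390198
```

Emit:
{"fn": "move_arm", "kwargs": {"jaw": [0.8,0.8,0.8,0.8,0.8,0.8,0.8,0.8,0.8,0.8,0.8], "dp": [[0,-0.5,0],[0,-1,0],[0,-1,0],[0,-1,0],[0,-1,0],[0,-1,0],[0,-1,0],[0,-0.8,0],[0,-0.5,0],[0,-0.2,0],[0,0,0]], "turn": [[0,0,0],[0,0,0],[0,0,0],[0,0,0],[0,0,0],[0,0,0],[0,0,0],[0,0,0],[0,0,0],[0,0,0],[0,0,0]]}}

```text
time_s: 43.15
position: [0.6036, -0.2546, 0.088]
tool_rot: [[-0.863, 0.076, 0.499], [0.065, 0.997, -0.039], [-0.5, -0.001, -0.866]]
ft_force: [-2.0, -0.9, 5.7]
grip_width: 0.011
gripper_force: 30.0
```

Emit:
{"fn": "move_arm", "kwargs": {"jaw": [0.8,0.8,0.8,0.8], "dp": [[0,-0.15,0],[0,-0.15,0],[0,0,0],[0,0,0]], "turn": [[0,0,0],[0,0,0],[0,0,0],[0,0,0]]}}

```text
time_s: 43.48
position: [0.6034, -0.2561, 0.088]
tool_rot: [[-0.864, 0.075, 0.499], [0.065, 0.997, -0.037], [-0.5, 0.0, -0.866]]
ft_force: [-0.9, 4.3, 7.3]
grip_width: 0.0113
gripper_force: 30.1
```

```bash
python3 w.py
```

```text
[  4.   -0.7 -16.1] Fbay [2.5 4.2 6.9] 43.4833
```

Emit:
{"fn": "move_arm", "kwargs": {"jaw": [0.8,0.8,0.8,0.8], "dp": [[0,-0.1,0],[0,-0.1,0],[0,0,0],[0,0,0]], "turn": [[0,0,0],[0,0,0],[0,0,0],[0,0,0]]}}

```text
time_s: 43.82
position: [0.6034, -0.2561, 0.088]
tool_rot: [[-0.864, 0.073, 0.498], [0.065, 0.997, -0.034], [-0.499, 0.003, -0.866]]
ft_force: [0.9, 11.8, 9.1]
grip_width: 0.0116
gripper_force: 30.3
```

```bash
python3 w.py
```

```text
[  3.9  -0.8 -16.2] Fbay [ 4.5 11.8  7.9] 43.8167
```

Emit:
{"fn": "move_arm", "kwargs": {"jaw": [0.8,3,3,3,3,3,3,3,3], "dp": [[0,0.12,0],[0,0,0],[0,0,0],[0,0,0],[0,0,-2],[0,0,-3],[0,0,-3.5],[0,0,-3],[0,0,0]], "turn": [[0,0,0],[0,0,0],[0,0,0],[0,0,0],[0,0,0],[0,0,0],[0,0,0],[0,0,0],[0,0,0]]}}

```text
time_s: 44.57
position: [0.5455, -0.2543, 0.1919]
tool_rot: [[-0.862, 0.076, 0.502], [0.063, 0.997, -0.043], [-0.504, -0.005, -0.864]]
ft_force: [1.0, -0.9, 0.8]
grip_width: 0.0297
gripper_force: 0.0
```

Emit:
{"fn": "move_arm", "kwargs": {"jaw": [3,3,3,3], "dp": [[0,0,-2],[0,0,0],[0,0,0],[0,0,0]], "turn": [[0,0,0],[0,0,0],[0,0,0],[0,0,0]]}}

```text
time_s: 44.9
position: [0.536, -0.2521, 0.2027]
tool_rot: [[-0.865, 0.075, 0.496], [0.066, 0.997, -0.037], [-0.498, 0.001, -0.867]]
ft_force: [-0.6, -0.9, -0.0]
grip_width: 0.0298
gripper_force: 0.0
```

```bash
python3 -c "
from cl import *
im,d,P=wcloud('w34')
G=P[(P[:,2]>28)&(P[:,2]<37)&(abs(P[:,0])<28)&(abs(P[:,1])<20)]; print('bar',len(G),np.percentile(G,[2,50,98],axis=0).round(1).tolist())
C=P[(abs(P[:,1])<40)&(abs(P[:,0])<38)&(P[:,2]>12)&(P[:,2]<17.5)]; print('plate',np.percentile(C,[1,50,99],axis=0).round(1).tolist())
im2,_=cams.get_image('top'); cv2.imwrite('pics/top9.png',im2[:,:,::-1])"
```

```text
t 44.9 in bay frame [  2.8  -1.8 116.9] turn first [ 0.0008 -0.0026 -0.0007] then dp cm [0.28 0.18 6.69] | dp cm in present axes [0.27 0.18 6.7 ]
bar 577 [[-19.6, -7.1, 30.3], [-1.7, -1.0, 32.2], [18.1, 4.4, 33.7]]
plate [[-37.5, -22.8, 12.9], [-3.8, -1.8, 14.4], [37.2, 20.4, 16.0]]
```

View pics/top9.png

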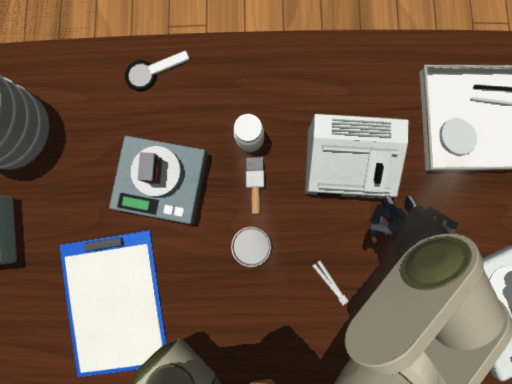

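The top view shows the cassette standing on the pan at (152,168), the cover shut with its bar at (378,175), and the jar, brush and dish where they were. The robot is touching nothing.

```bash
python3 -c "
from rig import ticket
print(ticket.close_job())"
```

```text
the job is handed in; nothing more can be done
None
```

The cassette stands upright within about 1 mm of the pan's middle, the cover is fully shut, the brush, dish and jar did not move, and I handed in at about 45 s, but the attempt probably fails on the force limit: one of the roughly ten presses it took to trip the catch was too fast and read about 140 N at the wrist (limit 120 N).

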